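Present a wheel bearing over the inspection camera on a free-running shuttle tray

TASK

Pick up the black tray by its red grip plate and carry it to the blue upward-looking camera head, without touching the bearing that stands loose on the tray's free-running shuttle, and without letting the shuttle bang into the ends of its travel or the bearing slide off. Hold the tray level, resting on nothing, its window centred about 5 cm above the lens, and keep the bearing over the middle of the window for five seconds; the program finishes while the robot still holds it so. Leave the other things on the bench where they are.

Things in the scene. Friction and masses are not known exactly. Their poses are not given: they have to be found in the camera images.
- tray: Loose black tray, orange end stops, 80 mm wide (its x), 330 mm long (its y), about 0.45 kg without what it carries, centre of mass 48 mm towards its -x side (robot side). Origin: centre of its underside, z up. Stands flat on the bench left or right of the robot's middle line, its y within 0.25 rad of world y. Floor 6 mm thick, side walls 18 mm high over the bench, two steel guide rails along y.
- tray_window (a point): Centre of the clear window in the middle of the tray's floor, on the floor's top face, 6 mm above the tray's origin; axes as the tray's. The window is 90 mm long (tray y from -45 to +45 mm), edged by two yellow lines.
- tray_grip (a point): Grip point on the tray's upright red plate, at x = -85, y = 0, z = 80 mm in the tray's frame. The plate is 16 mm thick (along tray y), 60 mm wide (tray x -115 to -55 mm), its top edge 100 mm above the tray's underside, free on both faces from 10 mm up. Grip it from above, fingers closing along the tray's y.
- shuttle (a joint): Position (m) of the shuttle along tray y: 0 at the window's middle, + towards tray +y, ends of travel at +-0.108. Clear plate 56 x 84 mm with yellow ends, about 0.10 kg, on ball slides nearly without friction (0.002 N, 0.08 N s/m). Starts at rest at 0.055 to 0.085. It accelerates downhill at g x slope (9.8 m/s2 per rad) and stays behind when the tray accelerates along y.
- shuttle_top (a point): Centre of the shuttle's top face, 22 mm above the tray's underside; the bearing stands within 20 mm of this point and travels with the shuttle.
- bearing: Loose wheel bearing standing upright on the shuttle, held by friction alone: steel flange 44 mm across and 12 mm high, aluminium neck 32 mm across above it, 36 mm high in all, about 0.15 kg. Origin at the centre of its underside. Do not touch it.
- lens (a point): Lens centre, on top of the fixed blue camera head (100 x 100 mm box on a 120 x 120 mm base, 85 mm high, white ring light on top). It stands on the other side of the robot's middle line from the tray. The point is 85 mm above the bench.
- impact_wrench: Steel and black air impact wrench lying at the back of the bench, about 160 x 190 mm, 70 mm high; leave alone. Origin at the centre of its underside.
- spray_can: Yellow spray can standing at the left, 60 mm across, 170 mm high; leave alone. Origin at the centre of its base.
- spanner: Steel spanner, 200 mm, lying at the back right; leave alone. Origin at the middle of its underside.
- driver: Screwdriver, 200 mm, lying at the back left; leave alone. Origin at the middle of its underside.

How it is judged (in metres and radians):
On the way, in this order (a step that is already met when the one before it is completed fails the run):
1. the tray is lifted clear of the bench with the bearing on its shuttle (height (world z) of tray above 0.04 m and distance between bearing and shuttle_top below 0.03 m), for 0.2 s.
2. the tray is held level over the lens, its window within 30 mm of being centred and 30 to 90 mm above it, with the bearing on its shuttle and within 25 mm of the window's middle, for 4 s (horizontal distance between tray_window and lens below 0.03 m and height (world z) of tray between 0.115 and 0.175 m and angle between tray's own z axis and vertical below 0.15 rad and y of bearing in the frame of tray between -0.025 and 0.025 m and distance between bearing and shuttle_top below 0.03 m and angle between bearing's own z axis and vertical below 0.2 rad and contact force between the fingers and tray above 1 N and contact force between tray and camera_head below 0.3 N), for 4 s.
At the end, for the whole second after the job is handed in: The gripper alone holds the tray: window centre within 30 mm horizontally of the lens, underside 30 to 90 mm above it, tilt under 0.15 rad, the bearing within 25 mm of the window's middle along the tray, upright and within 30 mm of the shuttle's centre (all of step 2); the arm keeps its last pose, push and grip.
It fails at once if the shuttle bangs into an end of its travel (faster than 0.08 m/s) ((value of joint shuttle above 0.098 m and velocity of joint shuttle above 0.08 m/s) or (value of joint shuttle below -0.098 m and velocity of joint shuttle below -0.08 m/s)).
It fails at once if the bearing slides off the shuttle or topples (distance between bearing and shuttle_top above 0.035 m or angle between bearing's own z axis and vertical above 0.4 rad).
It fails at once if the robot touches the bearing (contact force between any of the fingers, the arm and bearing above 0.5 N).
It fails at once if the tray is knocked against the camera head (contact force between tray and camera_head above 3 N).
It fails at once if another thing on the bench is disturbed (distance of any of impact_wrench, spray_can, spanner, driver from where it was at the start of the episode above 0.03 m).
It also fails if it takes over 67 s, if anything falls off the work surface, if the arm or the gripper's body presses on something with over 40 N, if the wrist force passes 120 N, or if a joint passes its speed limit or range.

ROBOT

A 6-joint arm with a two-finger parallel gripper is mounted at the origin on the work surface. World frame = base frame: x ahead of the robot, y to its left, z up, the work surface at z = 0. Lengths are in mm, angles in rad, forces in N, time in s.
With the tool pointing down it reaches from about 300 to 850 mm from the base axis. Payload 5.4 kg.
Tool frame: the origin (TCP) lies on the centre line of the jaws, within the pads' length; the fingertips stand 19 mm ahead of it and the grasp point (between the pads) is the TCP (manip.tcp_to_tips is the distance from the TCP to the fingertips, in mm); x points along the fingers, y is the direction in which the jaws open and shut, and the axes are right-handed (so a half turn about x gives the same grasp; the last joint's range is limited). The gripper opens to 85 mm and grips with 20 to 120 N. Pads are 22 mm wide; open, the fingers measure 114 mm over their backs; the gripper's body (76 mm by 85 mm) begins 54 mm behind the grasp point. The pads swing forward as they close: fully open they stand 13 mm farther back than shut.
Start: joints at [-1.46, 0.158, 1.597, -0, 1.386, -0.21], TCP at [181.288, -545.656, 211.499] pointing down, gripper open.
Joint ranges: [-2.91, 2.91], [-0.94, 2.29], [0.18, 2.7], [-1.29, 4.43], [0.17, 2.64], [-3, 3]. Speed limits (rad/s): [2.57, 2.57, 3.14, 3.14, 3.14, 3.14].

INTERFACE

Orientations are given as a rotation vector (axis times angle).
In Python, from cell import manip gives the robot as it stands.
- The arm moves only by the tool step_arm, never from a script. Its arguments are lists of equal length, an entry for each row: "offset": the shift along the world's x, y, z in m, a list of three; "angular": the turn, a rotation vector about the world's x, y, z in rad, a list of three; "fingers": the finger opening in m, from 0 to 0.0854. In form: {"offset": [[dx, dy, dz], ...], "angular": [[ax, ay, az], ...], "fingers": [fingers, ...]}. A call has 1 to 20 rows; each row shifts and turns the pose as measured when the row begins; what a row does not reach is not made up. A row lasts 1/10 s, in which the tool goes at most 50 mm and 8.59 degrees, less where a joint would pass 70% of its speed; a pose out of reach is approached as far as the arm can. A call is refused whole if a number of a shift passes 0.05 or a number of a turn 0.15, either way. A call with a gripper value outside its range is refused whole. The fingers move at their own pace and stop on an object; "squeeze" is the grip in N (left out, the last holds). Time passes only in rows, so rows that do not move let the fingers close. It gives the time, the measured TCP pose, the force and the opening at its end, in the units of the state.
- manip.get_state(): the state, without advancing time (a new reading comes with each control period).
- manip.get_image(name): name is "scene" or "top"; returns (picture, depth): 384x512x3 uint8, red, green, blue; 384x512 float32, mm along the optical axis (not along the pixel's ray), 0 where there is no reading.
- manip.camera_model(name): a dict with "fx", "fy", "cx", "cy" (pixels), "T" (4x4, takes a point from camera to world coordinates). Camera axes: x right, y up, looking along -z (the intrinsics and any distortion apply to the point x, -y, -z); pixel columns grow to the right and rows downward; lengths in mm; the calibration is good to about 2 mm. A picture is of the moment at which its call begins. camera_model takes no time and is no camera call.
- manip.finish_job(): hands the job in, once; it reports no verdict.
The state is a dict: "time_s": time; "q": joint angles; "joint_velocities": joint speeds; "joint_torque": joint torques, N m; "tool_pos": TCP position; "tcp_rot": TCP orientation; "force": force on the tool from outside, world axes, zero at the start; "torque": the same for the moment, N m; "width": finger opening in mm.
Only numpy, scipy, OpenCV 4.12 (cv2) and the standard library are available. Lean on these libraries where they do the work, as an engineer would, in place of code of your own. Each camera call takes 0.05 s, during which the arm holds its last target.

## Working session

There is one attempt and no reset: what is moved stays moved. The work goes in short steps, Python scripts to look and compute and a tool call to move; the robot and the scene stay as the last step left them, time stands still between calls to the robot, and variables do not carry over. Pictures are saved under pics/ and viewed, and the job is handed in when it is done.

Besides the shell and the picture viewer there is one more tool, called after "Call:" as name(argument=value, ...) on one line, values as JSON. step_arm: Moves the arm, as the interface text tells. Its arguments: {"type":"object","properties":{"offset":{"type":"array","items":{"type":"array","items":{"type":"number"}}},"angular":{"type":"array","items":{"type":"array","items":{"type":"number"}}},"fingers":{"type":"array","items":{"type":"number"}},"squeeze":{"type":"number"}},"required":["offset","angular","fingers"]}

```bash
ls; mkdir -p pics; python3 - <<'E'
from cell import manip
import cv2,numpy as np
s=manip.get_state();print(s)
for n in ("scene","top"):
    im,d=manip.get_image(n);cv2.imwrite(f"pics/{n}0.png",im[:,:,::-1]);np.savez(f"{n}0.npz",im=im,d=d)
    print(manip.camera_model(n))
print(manip.tcp_to_tips)
E
```

```text
pics
{'time_s': 0.0, 'q': array([-1.46009432e+00,  1.59056075e-01,  1.59825903e+00,  2.73597559e-05,
        1.38615813e+00, -2.10074767e-01]), 'joint_velocities': array([ 1.60316397e-03, -5.37173659e-04,  2.53392824e-05, -5.91748836e-05,
        5.59109752e-04,  6.88338894e-04]), 'joint_torque': array([-2.02067167e-03, -3.96014357e+01, -3.31427693e+01, -3.84778959e-04,
        8.52762692e-03,  1.91495621e-05]), 'tool_pos': array([ 181.23032447, -545.02522949,  210.49954812]), 'tcp_rot': array([ 2.04895178,  0.33339754, -2.04870219]), 'force': array([0.14337123, 0.17635363, 0.05328901]), 'torque': array([-0.00171512, -0.00329851, -0.03967899]), 'width': 85.343519234969}
{'fx': 406.0604261543006, 'fy': 406.0604261543006, 'cx': 251.37884060368202, 'cy': 186.6230356386817, 'T': array([[ 8.40419590e-01, -4.20820451e-01,  3.41474832e-01,
         1.01653541e+03],
       [ 5.41925195e-01,  6.48556182e-01, -5.34501601e-01,
        -4.48388458e+02],
       [ 3.46359138e-03,  6.34259431e-01,  7.73112526e-01,
         9.11626803e+02],
       [ 0.00000000e+00,  0.00000000e+00,  0.00000000e+00,
         1.00000000e+00]])}
{'fx': 470.0461979303344, 'fy': 470.0461979303344, 'cx': 257.20799590926043, 'cy': 189.08755181031296, 'T': array([[-5.35695330e-03,  9.90847286e-01, -1.34881274e-01,
         4.26130137e+02],
       [-9.99860970e-01, -3.17741370e-03,  1.63690386e-02,
         1.56082312e+02],
       [ 1.57906439e-02,  1.34950209e-01,  9.90726550e-01,
         1.55568466e+03],
       [ 0.00000000e+00,  0.00000000e+00,  0.00000000e+00,
         1.00000000e+00]])}
19.0
```

View pics/scene0.png

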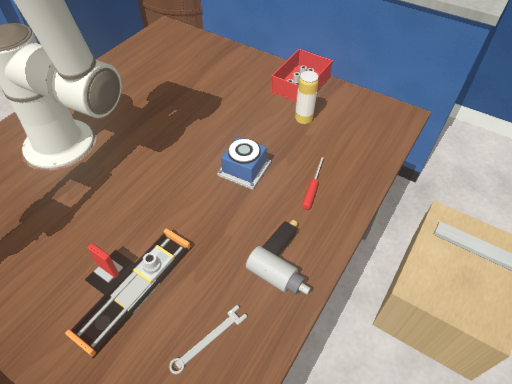

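View pics/top0.png

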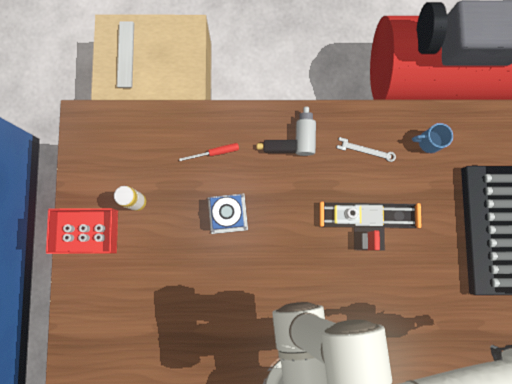

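Top view: the tray spans columns 320–421 near row 215, with its red plate at (376,240) and the bearing at (350,213). The camera head is at (227,212). Next I'll zoom in and measure.

```bash
cat > h.py <<'E'
import cv2,numpy as np
from cell import manip
def P(n,u,v,d,cm=None):
    c=cm or manip.camera_model(n)
    u=np.asarray(u,float);v=np.asarray(v,float);d=np.asarray(d,float)
    p=np.stack([(u-c['cx'])/c['fx']*d,-(v-c['cy'])/c['fy']*d,-d,np.ones_like(d)],-1)
    return (p@c['T'].T)[...,:3]
def cloud(n,d):
    v,u=np.mgrid[0:384,0:512]; return P(n,u,v,d)
def rayz(n,u,v,z):
    c=manip.camera_model(n);o=c['T'][:3,3]
    r=P(n,u,v,1.0)-o
    return o+r*(z-o[2])/r[2]
E
python3 - <<'E'
from h import *
for n,(x0,y0,x1,y1) in {"top":(300,180,440,270),"scene":(50,210,210,370)}.items():
    f=np.load(n+"0.npz");im=f['im'];d=f['d']
    k=5 if n=="top" else 3.7
    cv2.imwrite(f"pics/{n}crop0.png",cv2.resize(im[y0:y1,x0:x1,::-1],None,fx=k,fy=k,interpolation=cv2.INTER_CUBIC))
    X=cloud(n,d)
    hsv=cv2.cvtColor(im,cv2.COLOR_RGB2HSV).astype(int)
    H,S,V=hsv[...,0],hsv[...,1],hsv[...,2]
    reg=np.zeros(d.shape,bool);reg[y0:y1,x0:x1]=1
    red=reg&((H<5)|(H>174))&(S>170)&(V>90)
    org=reg&(H>7)&(H<18)&(S>180)&(V>180)
    for nm,m in (("red",red),("org",org)):
        nc,lab,st,ce=cv2.connectedComponentsWithStats(m.astype(np.uint8))
        for i in range(1,nc):
            if st[i,4]<15: continue
            Q=X[lab==i];print(n,nm,st[i],ce[i].round(1),"min",Q.min(0).round(),"max",Q.max(0).round(),"med",np.median(Q,0).round(1))
    blue=(H>100)&(H<125)&(S>120)&(X[...,2]>60)&(X[...,2]<100)&(X[...,0]>200)&(X[...,0]<800)
    Q=X[blue];print(n,"blue",Q.min(0).round(),Q.max(0).round(),Q.mean(0).round(1),np.median(Q[:,2]))
    tt=reg&(X[...,2]>45)&(X[...,2]<70)&~red
    Q=X[tt];
    if len(Q):print(n,"brg",len(Q),Q.min(0).round(),Q.max(0).round(),Q.mean(0).round(1))
    print("bench",np.median(X[300:320,100:200,2] if n=="top" else X[160:220,100:200,2]))
E
```

```text
top blue [505. 180.  68.] [607. 278.  83.] [549.  225.8  76.3] 76.52355143623686
top brg 114 [ 434. -231.   46.] [ 565. -158.   70.] [ 524.  -189.7   57.4]
bench 1.069759227859663
scene red [ 89 249  13  16  55] [ 95.3 256.7] min [ 442. -448.   36.] max [1017. -244.  912.] med [ 453.1 -245.    75.9]
scene blue [345. 175.  60.] [ 799. 1212.  100.] [ 607.  1145.    78.9] 77.53672505637962
scene brg 232 [ 438. -246.   45.] [ 571. -158.   70.] [ 535.  -196.4   56.6]
bench 0.014332272977526372
```

View pics/topcrop0.png

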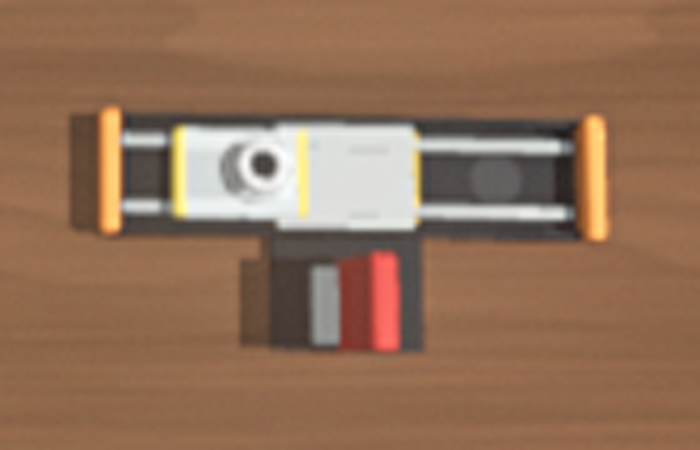

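View pics/scenecrop0.png

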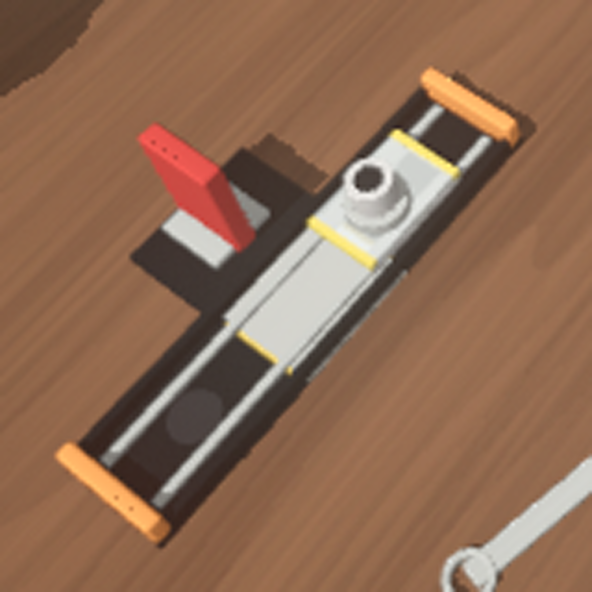

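```bash
python3 - <<'E'
from h import *
t=lambda u,v:(u/5+300-.4,v/5+180-.4)
s=lambda u,v:(u/3.7+50-.36,v/3.7+210-.36)
def pr(l,n,uv,z): print(l,n,rayz(n,*uv,z).round(1))
d=np.load("top0.npz")['d'];X=cloud("top",d)
ds=np.load("scene0.npz")['d'];Xs=cloud("scene",ds)
for uv in [(110,171),(593,178),(386,300),(264,165),(215,170),(360,175)]:
    a=t(*uv);print("top depth pt",uv,X[int(round(a[1])),int(round(a[0]))].round(1))
for z in (20,25):
  pr("stopL","top",t(110,171),z);pr("stopR","top",t(593,178),z)
  pr("stopL","scene",s(470,100),z);pr("stopR","scene",s(115,490),z)
for uv in [(376,252),(398,252),(376,350),(400,350),(387,301)]: pr("platetop","top",t(*uv),100)
for uv in [(155,128),(142,138),(207,177),(196,188)]: pr("platetop","scene",s(*uv),100)
for uv in [(303,172),(417,178)]: pr("window/yel","top",t(*uv),6)
for uv in [(180,170),(303,172)]: pr("shuttle ends","top",t(*uv),22)
for uv in [(265,350),(424,350)]: pr("tabcorner","top",t(*uv),4)
pr("brg top","top",t(264,165),36+22);pr("brg top","scene",s(371,179),58)
# lens
im=np.load("top0.npz")['im']
cv2.imwrite("pics/lens.png",cv2.resize(im[185:240,200:255,::-1],None,fx=8,fy=8,interpolation=cv2.INTER_CUBIC))
im=np.load("scene0.npz")['im']
cv2.imwrite("pics/lens_s.png",cv2.resize(im[130:190,210:280,::-1],None,fx=8,fy=8,interpolation=cv2.INTER_CUBIC))
E
```

```text
top depth pt (110, 171) [551.2 -80.   29.8]
top depth pt (593, 178) [ 546.5 -393.8   31.7]
top depth pt (386, 300) [ 464.3 -238.9   95.4]
top depth pt (264, 165) [ 551.3 -170.9   63.2]
top depth pt (215, 170) [ 552.3 -151.8   13.8]
top depth pt (360, 175) [ 548.9 -248.9    9. ]
stopL top [552.7 -80.2  20. ]
stopR top [ 546.8 -398.7   20. ]
stopL scene [551.6 -77.   20. ]
stopR scene [ 548.9 -397.2   20. ]
stopL top [552.3 -79.4  25. ]
stopR top [ 546.4 -396.9   25. ]
stopL scene [554.2 -79.1  25. ]
stopR scene [ 551.5 -397.4   25. ]
platetop top [ 495.1 -232.   100. ]
platetop top [ 495.  -245.7  100. ]
platetop top [ 434.8 -229.7  100. ]
platetop top [ 434.7 -244.5  100. ]
platetop top [ 464.8 -237.7  100. ]
platetop scene [ 441.4 -233.2  100. ]
platetop scene [ 440.  -242.7  100. ]
platetop scene [ 494.  -240.4  100. ]
platetop scene [ 493.9 -249.5  100. ]
window/yel top [ 552.7 -210.6    6. ]
window/yel top [ 548.4 -286.3    6. ]
shuttle ends top [ 553.  -125.9   22. ]
shuttle ends top [ 551.4 -206.8   22. ]
tabcorner top [ 435.8 -181.9    4. ]
tabcorner top [ 435.2 -286.8    4. ]
brg top top [ 553.  -173.3   58. ]
brg top scene [ 556.2 -173.6   58. ]
```

View pics/lens.png

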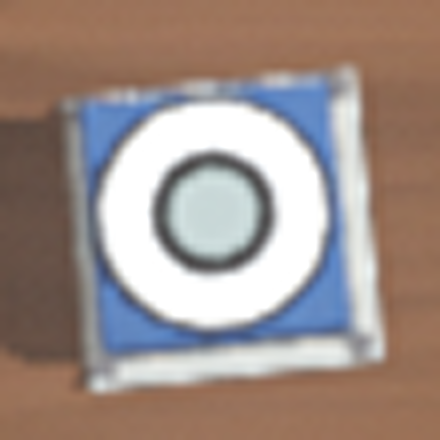

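View pics/lens_s.png

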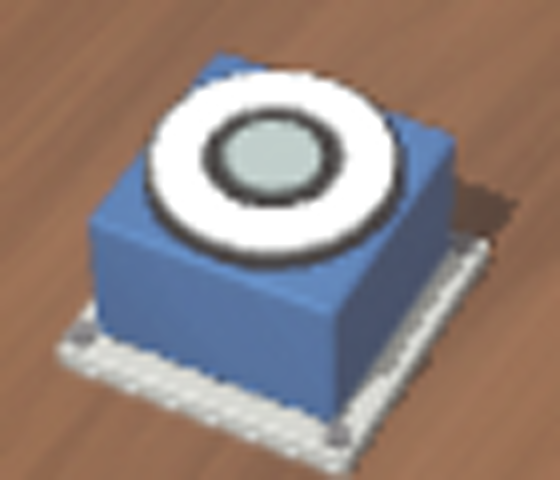

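```bash
python3 - <<'E'
from h import *
from scipy.spatial.transform import Rotation as R
print("lens top",rayz("top",200+213/8-.44,185+211/8-.44,85), "scene",rayz("scene",210+272/8-.44,130+157/8-.44,85))
for i in range(3):
  s=manip.get_state();print(s['time_s'],s['tool_pos'],R.from_rotvec(s['tcp_rot']).as_matrix().round(4).tolist())
# desired R: x down, y along tray y or -y
t=-0.014
for sg in (1,-1):
  y=sg*np.array([-np.sin(t),np.cos(t),0]);x=np.array([0,0,-1.]);M=np.stack([x,y,np.cross(x,y)],1)
  print(sg,(R.from_matrix(M)*R.from_rotvec(s['tcp_rot']).inv()).as_rotvec())
E
```

```text
lens top [557.54451335 229.4210018   85.        ] scene [557.99246319 226.9090741   85.        ]
0.1 [ 181.21721142 -545.08425827  210.60048708] [[-0.0002, 0.3153, -0.949], [0.0017, -0.949, -0.3153], [-1.0, -0.0017, -0.0004]]
0.1 [ 181.21721142 -545.08425827  210.60048708] [[-0.0002, 0.3153, -0.949], [0.0017, -0.949, -0.3153], [-1.0, -0.0017, -0.0004]]
0.1 [ 181.21721142 -545.08425827  210.60048708] [[-0.0002, 0.3153, -0.949], [0.0017, -0.949, -0.3153], [-1.0, -0.0017, -0.0004]]
1 [-1.27880603e-04 -2.46404745e-03  2.80681882e+00]
-1 [-1.73932922e-03  9.02687441e-05 -3.34772789e-01]
```

Call:
step_arm(offset=[[0.01,0.011,0],[0.024,0.026,0],[0.024,0.026,0],[0.024,0.026,0],[0.024,0.026,0],[0.024,0.026,0],[0.024,0.026,0],[0.024,0.026,0],[0.024,0.026,0],[0.024,0.026,0],[0.024,0.026,0],[0.024,0.026,0],[0.015,0.016,0],[0,0,0],[0,0,0]], angular=[[0,0,-0.028],[0,0,-0.028],[0,0,-0.028],[0,0,-0.028],[0,0,-0.028],[0,0,-0.028],[0,0,-0.028],[0,0,-0.028],[0,0,-0.028],[0,0,-0.028],[0,0,-0.028],[0,0,-0.028],[0,0,0],[0,0,0],[0,0,0]], fingers=[0.085,0.085,0.085,0.085,0.085,0.085,0.085,0.085,0.085,0.085,0.085,0.085,0.085,0.085,0.085], squeeze=100)

```text
time_s: 1.6
tool_pos: [475.7, -214.2, 203.1]
tcp_rot: [-2.194, 0.022, 2.204]
force: [-0.4, -1.1, -0.2]
width: 85.3
```

```bash
cat >> h.py <<'E'
from scipy.spatial.transform import Rotation as R
def st():
    s=manip.get_state();M=R.from_rotvec(s['tcp_rot']).as_matrix()
    t=-0.014;y=-np.array([-np.sin(t),np.cos(t),0]);x=np.array([0,0,-1.]);D=np.stack([x,y,np.cross(x,y)],1)
    e=(R.from_matrix(D)*R.from_matrix(M).inv()).as_rotvec()
    print("t",round(s['time_s'],2),"pos",s['tool_pos'].round(2),"need turn(mrad)",(1000*e).round(2),"F",s['force'].round(1),"w",round(s['width'],1),"q6",round(s['q'][5],2))
    return s
E
python3 -c "
from h import *
st()"
```

```text
t 1.6 pos [ 475.66 -214.23  203.14] need turn(mrad) [-12.48  -4.63  18.05] F [-0.4 -1.1 -0.2] w 85.3 q6 0.94
```

Call:
step_arm(offset=[[-0.005,-0.012,-0.01],[-0.005,-0.012,-0.02],[0,0,-0.01],[0,0,0],[0,0,0]], angular=[[-0.006,-0.002,0.009],[-0.006,-0.002,0.009],[0,0,0],[0,0,0],[0,0,0]], fingers=[0.085,0.085,0.085,0.085,0.085])

```text
time_s: 2.1
tool_pos: [463.0, -241.6, 162.1]
tcp_rot: [-2.211, 0.02, 2.214]
force: [-0.2, 1.3, 0.9]
width: 85.0
```

```bash
python3 -c "
from h import *
st()"
```

```text
t 2.1 pos [ 463.01 -241.55  162.15] need turn(mrad) [ 0.15 -1.15  4.04] F [-0.2  1.3  0.9] w 85.0 q6 0.88
```

Call:
step_arm(offset=[[0.002,0.003,0],[0,0,0],[0,0,0],[0,0,0]], angular=[[0,-0.001,0.004],[0,0,0],[0,0,0],[0,0,0]], fingers=[0.085,0.085,0.085,0.085])

```text
time_s: 2.5
tool_pos: [466.5, -238.5, 164.6]
tcp_rot: [-2.219, 0.017, 2.213]
force: [0.4, -0.5, 0.9]
width: 84.9
```

```bash
python3 -c "
from h import *
st()"
```

```text
t 2.5 pos [ 466.49 -238.51  164.57] need turn(mrad) [ 2.21  2.87 -0.82] F [ 0.4 -0.5  0.9] w 84.9 q6 0.88
```

Call:
step_arm(offset=[[0,0,0],[0,0,0],[0,0,0],[0,0,0]], angular=[[0,0,0],[0,0,0],[0,0,0],[0,0,0]], fingers=[0.085,0.085,0.085,0.085])

```text
time_s: 2.9
tool_pos: [466.9, -238.5, 165.1]
tcp_rot: [-2.22, 0.017, 2.212]
force: [-0.1, 0.8, 0.2]
width: 84.8
```

```bash
python3 -c "
from h import *
st()"
```

```text
t 2.9 pos [ 466.88 -238.48  165.1 ] need turn(mrad) [ 2.81  3.58 -1.28] F [-0.1  0.8  0.2] w 84.8 q6 0.88
```

Call:
step_arm(offset=[[-0.001,0,-0.01],[-0.001,0,-0.015],[0,0,-0.015],[0,0,-0.015],[0,0,-0.01],[0,0,-0.005],[0,0,0],[0,0,0]], angular=[[0.002,0.003,0],[0.001,0,0],[0,0,0],[0,0,0],[0,0,0],[0,0,0],[0,0,0],[0,0,0]], fingers=[0.085,0.085,0.085,0.085,0.085,0.085,0.085,0.085])

```text
time_s: 3.7
tool_pos: [463.6, -238.0, 89.5]
tcp_rot: [-2.212, 0.013, 2.216]
force: [0.2, -0.6, 0.8]
width: 85.0
```

```bash
python3 -c "
from h import *
st()
for n in ('scene','top'):
    im,d=manip.get_image(n);cv2.imwrite(f'pics/{n}1.png',im[:,:,::-1])
    x0,y0,x1,y1=(300,180,440,270) if n=='top' else (50,210,210,370)
    cv2.imwrite(f'pics/{n}1c.png',cv2.resize(im[y0:y1,x0:x1,::-1],None,fx=3.7,fy=3.7,interpolation=cv2.INTER_CUBIC))
"
```

```text
t 3.7 pos [ 463.65 -238.01   89.46] need turn(mrad) [-1.66 -1.4  -0.93] F [ 0.2 -0.6  0.8] w 85.0 q6 0.88
```

View pics/scene1c.png

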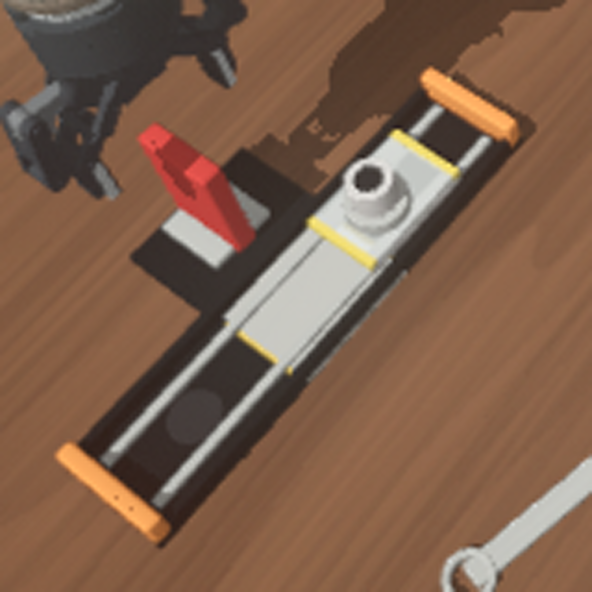

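View pics/top1.png

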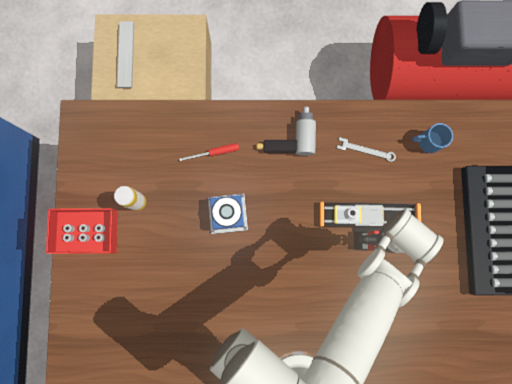

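```bash
cat >> h.py <<'E'
def proj(n,p):
    c=manip.camera_model(n);q=np.linalg.inv(c['T'])@np.r_[p,1]
    return np.array([c['cx']+c['fx']*q[0]/-q[2], c['cy']-c['fy']*q[1]/-q[2]])
E
python3 - <<'E'
from h import *
for p in [(464,-281,83),(464,-195,83),(464,-195,70),(464,-238,100),(494,-238,100),(434,-238,100)]:
    print(p,((proj('scene',p)-[50,210])*3.7).round(), proj('top',p).round(1))
E
```

```text
(464, -281, 83) [129. 215.] [389.3 240.1]
(464, -195, 83) [231. 114.] [362.  240.3]
(464, -195, 70) [237. 125.] [361.  240.4]
(464, -238, 100) [174. 149.] [377.1 240.1]
(494, -238, 100) [209. 173.] [376.7 230.3]
(434, -238, 100) [140. 127.] [377.5 249.8]
```

```bash
python3 - <<'E'
from h import *
st()
im,d=manip.get_image('scene');X=cloud('scene',d)
st()
m=(X[...,0]>420)&(X[...,0]<510)&(X[...,1]>-310)&(X[...,1]<-160)&(X[...,2]>60)&(X[...,2]<200)
v,u=np.nonzero(m)
g=im.astype(int); dark=(g.max(2)<110)
Q=X[m&dark];print(len(Q))
for z in range(60,200,10):
    q=Q[(Q[:,2]>=z)&(Q[:,2]<z+10)]
    if len(q):print(z,len(q),q.min(0).round(),q.max(0).round())
cv2.imwrite('pics/s2.png',cv2.resize(im[190:290,40:170,::-1],None,fx=6,fy=6,interpolation=cv2.INTER_CUBIC))
np.savez('s2.npz',im=im,d=d)
E
```

```text
t 3.8 pos [ 463.86 -238.2    89.84] need turn(mrad) [-1.17 -0.8  -0.89] F [-0.2 -0.4 -0.5] w 85.3 q6 0.88
t 3.85 pos [ 463.94 -238.25   89.95] need turn(mrad) [-0.99 -0.59 -0.9 ] F [-0.2 -0.8 -0.3] w 85.1 q6 0.88
681
120 11 [ 458. -288.  123.] [ 475. -195.  130.]
130 32 [ 455. -294.  130.] [ 478. -182.  140.]
140 37 [ 455. -294.  140.] [ 476. -183.  150.]
150 26 [ 464. -294.  150.] [ 478. -182.  160.]
160 52 [ 456. -308.  160.] [ 479. -170.  170.]
170 187 [ 453. -310.  170.] [ 481. -165.  180.]
180 189 [ 450. -310.  180.] [ 483. -165.  190.]
190 147 [ 452. -310.  190.] [ 485. -166.  200.]
```

View pics/s2.png

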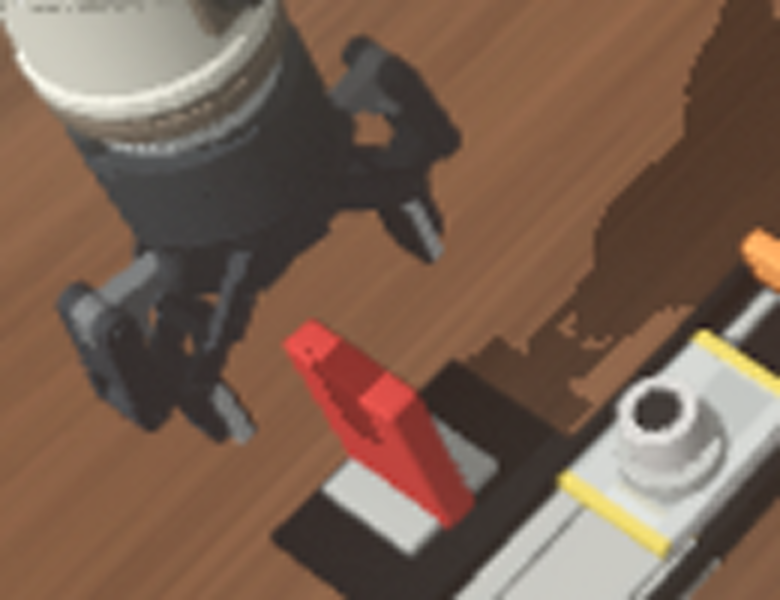

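```bash
python3 - <<'E'
from h import *
f=np.load('s2.npz');d=f['d'];X=cloud('scene',d)
for (a,b) in [(245,435),(225,400),(435,255),(420,215),(150,425),(310,330),(330,345)]:
    u,v=int(a/6+40),int(b/6+190)
    print((a,b),X[v-1:v+2,u-1:u+2].reshape(-1,3).round().tolist())
E
```

```text
(245, 435) [[476.0, -287.0, 137.0], [474.0, -284.0, 131.0], [475.0, -283.0, 130.0], [472.0, -287.0, 128.0], [477.0, -286.0, 132.0], [475.0, -284.0, 127.0], [387.0, -263.0, 2.0], [475.0, -287.0, 127.0], [390.0, -260.0, 1.0]]
(225, 400) [[475.0, -285.0, 158.0], [475.0, -283.0, 156.0], [474.0, -281.0, 152.0], [476.0, -286.0, 156.0], [474.0, -284.0, 152.0], [477.0, -283.0, 153.0], [472.0, -286.0, 149.0], [475.0, -286.0, 151.0], [476.0, -284.0, 150.0]]
(435, 255) [[478.0, -194.0, 136.0], [477.0, -192.0, 132.0], [476.0, -189.0, 128.0], [477.0, -195.0, 132.0], [475.0, -192.0, 127.0], [390.0, -149.0, -0.0], [475.0, -195.0, 126.0], [391.0, -153.0, 1.0], [393.0, -152.0, 1.0]]
(420, 215) [[476.0, -191.0, 159.0], [478.0, -189.0, 158.0], [471.0, -184.0, 147.0], [478.0, -193.0, 159.0], [477.0, -190.0, 154.0], [473.0, -186.0, 145.0], [478.0, -194.0, 155.0], [475.0, -190.0, 148.0], [476.0, -188.0, 147.0]]
(150, 425) [[477.0, -309.0, 179.0], [478.0, -308.0, 178.0], [480.0, -307.0, 179.0], [476.0, -310.0, 176.0], [477.0, -309.0, 174.0], [479.0, -308.0, 175.0], [475.0, -311.0, 172.0], [476.0, -310.0, 171.0], [476.0, -308.0, 169.0]]
(310, 330) [[438.0, -235.0, 100.0], [439.0, -233.0, 98.0], [441.0, -232.0, 99.0], [439.0, -236.0, 99.0], [441.0, -235.0, 98.0], [441.0, -233.0, 96.0], [441.0, -238.0, 99.0], [443.0, -237.0, 99.0], [445.0, -236.0, 99.0]]
(330, 345) [[449.0, -233.0, 98.0], [451.0, -232.0, 99.0], [452.0, -230.0, 98.0], [451.0, -235.0, 99.0], [455.0, -235.0, 102.0], [456.0, -233.0, 101.0], [454.0, -237.0, 101.0], [457.0, -236.0, 102.0], [456.0, -234.0, 98.0]]
```

Image depth puts the fingertips at about z = 123, but the reported TCP implies about 84. Going 28 mm lower is safe under either reading, so I'll lower and look again.

Call:
step_arm(offset=[[0.001,0,-0.008],[0,0,-0.012],[0,0,-0.008],[0,0,0],[0,0,0]], angular=[[-0.001,0,0],[0,0,0],[0,0,0],[0,0,0],[0,0,0]], fingers=[0.085,0.085,0.085,0.085,0.085])

```text
time_s: 4.35
tool_pos: [465.3, -238.4, 60.0]
tcp_rot: [-2.216, 0.015, 2.215]
force: [-0.1, -0.2, 0.4]
width: 85.1
```

```bash
python3 - <<'E'
from h import *
st()
im,d=manip.get_image('scene');X=cloud('scene',d)
np.savez('s3.npz',im=im,d=d)
m=(X[...,0]>455)&(X[...,0]<482)&(X[...,2]>20)
for a,b in ((-300,-270),(-215,-175)):
    Q=X[m&(X[...,1]>a)&(X[...,1]<b)];Q=Q[Q[:,2].argsort()][:8];print(Q.round().tolist())
cv2.imwrite('pics/s3.png',cv2.resize(im[190:290,40:170,::-1],None,fx=6,fy=6,interpolation=cv2.INTER_CUBIC))
E
```

```text
t 4.35 pos [ 465.29 -238.44   59.96] need turn(mrad) [ 0.83  0.22 -0.99] F [-0.1 -0.2  0.4] w 85.1 q6 0.88
[[468.0, -287.0, 92.0], [475.0, -280.0, 94.0], [476.0, -284.0, 96.0], [477.0, -287.0, 97.0], [475.0, -282.0, 97.0], [471.0, -286.0, 99.0], [475.0, -287.0, 99.0], [477.0, -286.0, 100.0]]
[[466.0, -195.0, 94.0], [460.0, -194.0, 95.0], [470.0, -195.0, 96.0], [474.0, -196.0, 97.0], [477.0, -192.0, 98.0], [466.0, -196.0, 98.0], [458.0, -195.0, 99.0], [469.0, -195.0, 100.0]]
```

View pics/s3.png

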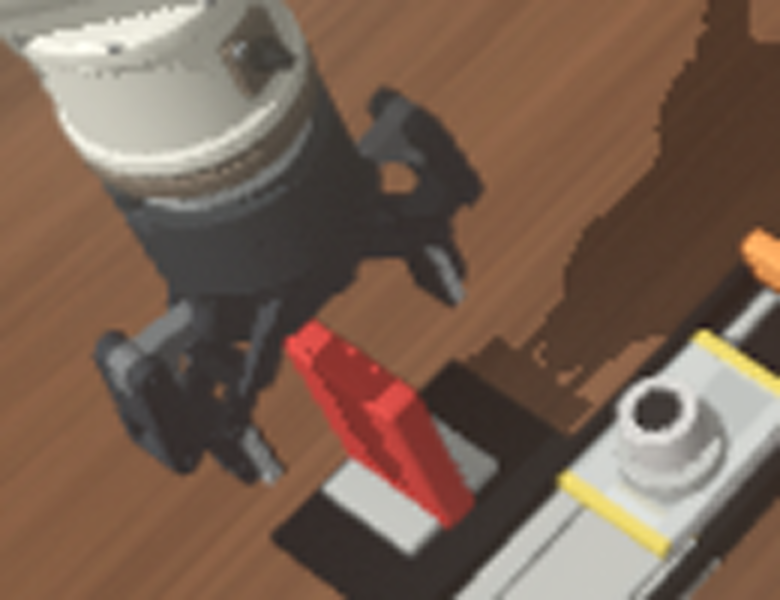

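```bash
python3 - <<'E'
from h import *
f=np.load('s3.npz');X=cloud('scene',f['d'])
for a,b in [(240,280),(200,280),(280,270),(320,240),(230,295),(220,330),(255,360),(300,290)]:
    u,v=int(a/6+40),int(b/6+190);print((a,b),X[v,u].round())
E
```

```text
(240, 280) [ 493. -264.  220.]
(200, 280) [ 481. -272.  220.]
(280, 270) [ 498. -255.  216.]
(320, 240) [ 504. -240.  221.]
(230, 295) [ 477. -265.  197.]
(220, 330) [ 476. -274.  185.]
(255, 360) [ 482. -271.  166.]
(300, 290) [ 484. -245.  180.]
```

Call:
step_arm(offset=[[0,0,-0.007],[0,0,-0.008],[0,0,-0.003],[0,0,0],[0,0,0]], angular=[[0.001,0,0],[0,0,0],[0,0,0],[0,0,0],[0,0,0]], fingers=[0.085,0.085,0.085,0.085,0.085])

```text
time_s: 4.9
tool_pos: [465.4, -238.6, 40.7]
tcp_rot: [-2.216, 0.014, 2.214]
force: [-0.2, 0.3, -0.3]
width: 85.1
```

```bash
python3 - <<'E'
from h import *
st()
im,d=manip.get_image('scene');X=cloud('scene',d)
m=(X[...,0]>455)&(X[...,0]<482)&(X[...,2]>20)
for a,b in ((-300,-270),(-215,-175)):
    Q=X[m&(X[...,1]>a)&(X[...,1]<b)];Q=Q[Q[:,2].argsort()][:8];print(Q.round().tolist())
cv2.imwrite('pics/s4.png',cv2.resize(im[190:290,40:170,::-1],None,fx=6,fy=6,interpolation=cv2.INTER_CUBIC))
E
```

```text
t 4.9 pos [ 465.44 -238.57   40.66] need turn(mrad) [ 0.08  0.64 -0.99] F [-0.2  0.3 -0.3] w 85.1 q6 0.88
[[475.0, -288.0, 77.0], [475.0, -282.0, 77.0], [473.0, -288.0, 80.0], [472.0, -289.0, 81.0], [478.0, -286.0, 82.0], [471.0, -290.0, 82.0], [477.0, -287.0, 83.0], [477.0, -284.0, 83.0]]
[[469.0, -195.0, 74.0], [477.0, -195.0, 76.0], [467.0, -196.0, 77.0], [463.0, -195.0, 77.0], [478.0, -189.0, 77.0], [458.0, -196.0, 77.0], [478.0, -193.0, 77.0], [472.0, -184.0, 78.0]]
```

View pics/s4.png

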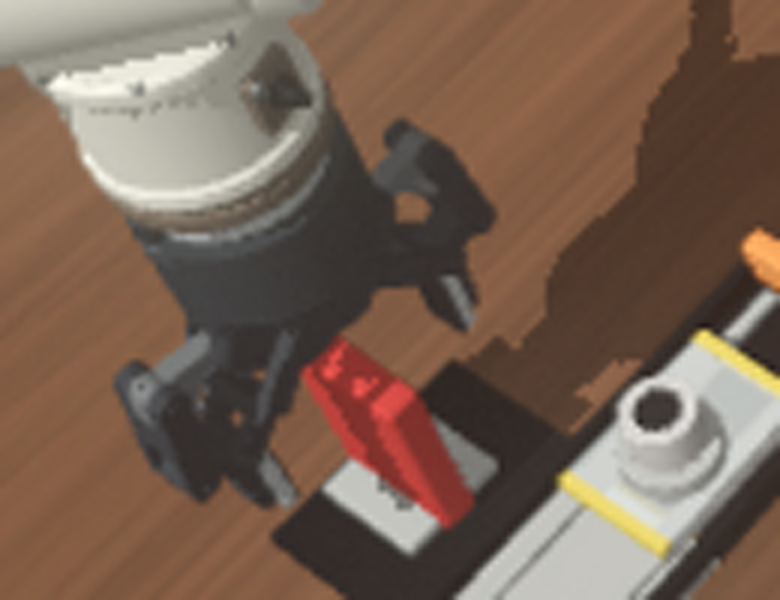

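Call:
step_arm(offset=[[0,0,0],[0,0,0],[0,0,0],[0,0,0],[0,0,0],[0,0,0],[0,0,0],[0,0,0],[0,0,0],[0,0,0]], angular=[[0,0,0],[0,0,0],[0,0,0],[0,0,0],[0,0,0],[0,0,0],[0,0,0],[0,0,0],[0,0,0],[0,0,0]], fingers=[0.07,0.055,0.04,0.03,0.024,0.02,0.016,0.012,0.008,0.005], squeeze=110)

```text
time_s: 5.95
tool_pos: [466.1, -238.5, 41.9]
tcp_rot: [-2.217, 0.015, 2.212]
force: [-0.3, 1.0, 0.8]
width: 15.0
```

```bash
python3 - <<'E'
from h import *
st()
im,d=manip.get_image('scene')
np.savez('s5.npz',im=im,d=d)
cv2.imwrite('pics/s5.png',cv2.resize(im[190:350,40:200,::-1],None,fx=3.7,fy=3.7,interpolation=cv2.INTER_CUBIC))
E
```

```text
t 5.95 pos [ 466.1  -238.49   41.89] need turn(mrad) [ 0.11  2.14 -0.11] F [-0.3  1.   0.8] w 15.0 q6 0.88
```

View pics/s5.png

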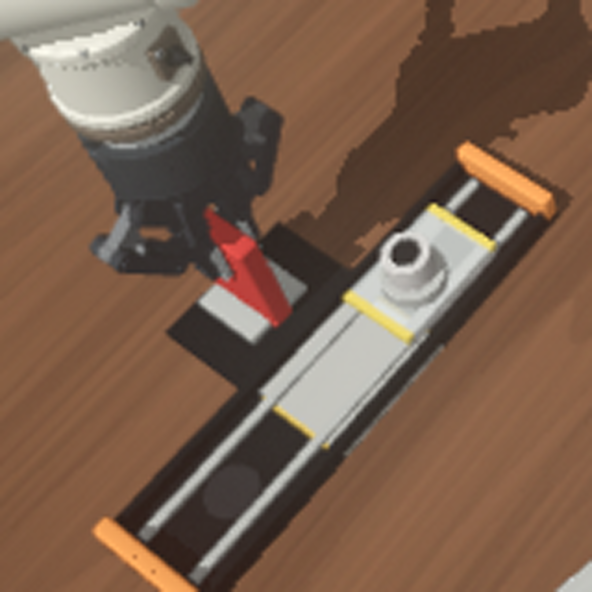

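```bash
cat >> h.py <<'E'
def track(im,d,tray_guess,log=None):
    """tray_guess: approx world xyz of tray origin. returns stop centroids and bearing cloud mean in stop frame"""
    X=cloud('scene',d); ok=d>0
    hsv=cv2.cvtColor(im,cv2.COLOR_RGB2HSV).astype(int);H,S,V=hsv[...,0],hsv[...,1],hsv[...,2]
    L=X-np.asarray(tray_guess,float)
    c,s=np.cos(-0.014),np.sin(-0.014)
    lx=c*L[...,0]+s*L[...,1]; ly=-s*L[...,0]+c*L[...,1]; lz=L[...,2]
    org=ok&(H>=8)&(H<=20)&(S>150)&(V>110)&(abs(lx)<60)&(lz>5)&(lz<60)
    ends=[]
    for sg in (1,-1):
        m=org&(ly*sg>135)&(ly*sg<195)
        m=cv2.erode(m.astype(np.uint8),np.ones((2,2)))>0
        ends.append(np.r_[X[m].mean(0),m.sum()])
    a,b=ends
    mid=(a[:3]+b[:3])/2; ax=(a[:3]-b[:3]);slope=ax[2]/np.hypot(ax[0],ax[1]);yaw=np.arctan2(-ax[0],ax[1])
    u=ax/np.linalg.norm(ax)
    # bearing: relative height above tray mid plane
    rel=X-mid; along=rel@u; hz=rel[...,2]-slope*along
    xh=np.array([u[1],-u[0],0]);lat=rel@xh
    m=ok&(abs(along)<150)&(abs(lat)<35)&(hz>5)&(hz<45)
    return dict(a=a,b=b,mid=mid,slope=slope,yaw=yaw,by=along[m].mean(),blat=lat[m].mean(),bh=hz[m].mean(),n=m.sum(),L=np.linalg.norm(ax))
def show(r):
    print("mid",r['mid'].round(1),"slope mrad",round(1e3*r['slope'],1),"yaw",round(r['yaw'],4),"L",round(r['L'],1),"by",round(r['by'],2),"lat",round(r['blat'],1),"h",round(r['bh'],1),"n",r['n'],"norg",r['a'][3],r['b'][3])
E
python3 - <<'E'
from h import *
for f in ('scene0','s3','s5'):
    g=np.load(f+'.npz');show(track(g['im'],g['d'],(550,-238,0)))
E
```

```text
mid [ 560.  -241.1   22.8] slope mrad -31.5 yaw -0.0156 L 312.1 by 64.94 lat -0.8 h 24.5 n 311 norg 53.0 111.0
mid [ 556.9 -241.1   26.4] slope mrad -14.0 yaw -0.0144 L 315.6 by 64.04 lat 2.0 h 22.2 n 272 norg 134.0 185.0
mid [ 557.7 -241.5   26.9] slope mrad -12.0 yaw -0.012 L 315.5 by 64.31 lat 0.9 h 21.8 n 266 norg 161.0 175.0
```

Call:
step_arm(offset=[[0,0,0.005],[0,0,0.01],[0,0,0.012],[0,0,0.012]], angular=[[0,0,0],[0,0,0],[0,0,0],[0,0,0]], fingers=[0.003,0.003,0.003,0.003])

```text
time_s: 6.4
tool_pos: [460.9, -235.3, 77.7]
tcp_rot: [-2.201, 0.006, 2.223]
force: [0.4, 0.7, -6.6]
width: 14.7
```

```bash
cat > look.py <<'E'
from h import *
import sys,json,os
s=st()
im,d=manip.get_image('scene')
g=s['tool_pos']
r=track(im,d,(g[0]+84,g[1],max(g[2]-42,0)))
show(r)
# log
t=s['time_s'];h=[]
if os.path.exists('log.json'): h=json.load(open('log.json'))
h.append([t,float(r['by'])]);json.dump(h,open('log.json','w'))
if len(h)>1: print("v mm/s since last",round((h[-1][1]-h[-2][1])/(h[-1][0]-h[-2][0]),1))
if len(sys.argv)>1:
    v=proj('scene',r['mid']).astype(int);x0=max(0,v[0]-100);y0=max(0,v[1]-100)
    cv2.imwrite(f'pics/{sys.argv[1]}.png',cv2.resize(im[y0:y0+200,x0:x0+200,::-1],None,fx=3,fy=3,interpolation=cv2.INTER_CUBIC))
E
python3 look.py l1
```

```text
t 6.4 pos [ 460.89 -235.28   77.73] need turn(mrad) [-6.63 -9.56 -1.88] F [ 0.4  0.7 -6.6] w 14.7 q6 0.88
mid [ 551.6 -237.7   60.6] slope mrad -10.9 yaw -0.0103 L 315.9 by 60.35 lat 1.4 h 22.2 n 287 norg 123.0 195.0
```

View pics/l1.png

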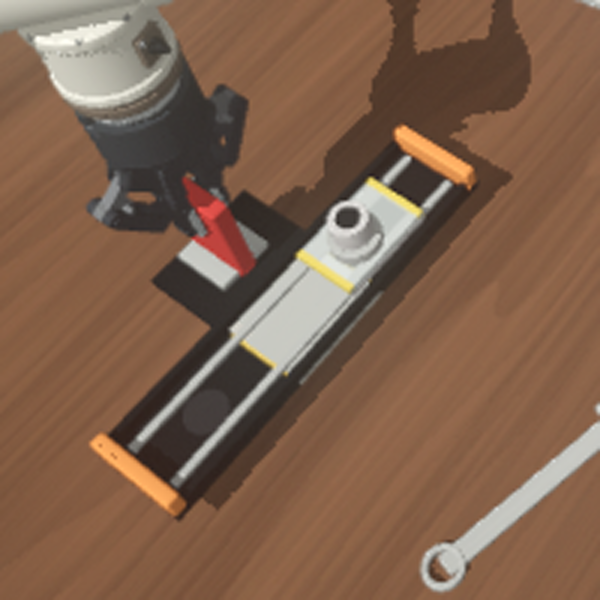

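Call:
step_arm(offset=[[0.002,-0.001,0.01],[0.002,-0.001,0.01],[0.002,-0.001,0.01]], angular=[[-0.003,-0.006,0],[-0.003,-0.006,0],[-0.003,-0.006,0]], fingers=[0.003,0.003,0.003])

```text
time_s: 6.75
tool_pos: [468.1, -239.2, 112.2]
tcp_rot: [-2.231, 0.019, 2.205]
force: [-0.0, -0.7, -6.9]
width: 14.6
```

```bash
python3 look.py
```

```text
t 6.75 pos [ 468.09 -239.19  112.23] need turn(mrad) [ 5.16 11.87 -2.24] F [-0.  -0.7 -6.9] w 14.6 q6 0.88
mid [ 559.7 -241.8   96.4] slope mrad -24.8 yaw -0.0098 L 316.2 by 62.35 lat 1.1 h 22.5 n 316 norg 127.0 218.0
v mm/s since last 5.7
```

Call:
step_arm(offset=[[-0.001,0,0.01],[-0.001,0,0.012]], angular=[[0.006,0.008,0],[0.003,0.002,0]], fingers=[0.003,0.003])

```text
time_s: 7.0
tool_pos: [467.0, -239.7, 136.9]
tcp_rot: [-2.219, 0.01, 2.21]
force: [-0.2, -0.0, -6.8]
width: 15.0
```

```bash
python3 look.py
```

```text
t 7.0 pos [ 466.96 -239.75  136.86] need turn(mrad) [-2.33  3.98 -2.45] F [-0.2 -0.  -6.8] w 15.0 q6 0.87
mid [ 559.4 -242.1  119.7] slope mrad -18.5 yaw -0.0088 L 315.0 by 64.05 lat 0.2 h 23.0 n 327 norg 112.0 190.0
v mm/s since last 6.8
```

Call:
step_arm(offset=[[0,0,0.012],[0,0,0.012]], angular=[[0.006,0.001,0.001],[0.003,0.001,0.001]], fingers=[0.003,0.003])

```text
time_s: 7.25
tool_pos: [467.1, -240.0, 163.1]
tcp_rot: [-2.214, -0.001, 2.208]
force: [0.7, 0.4, -7.3]
width: 14.8
```

```bash
python3 look.py
```

```text
t 7.25 pos [ 467.09 -240.01  163.14] need turn(mrad) [-10.75   2.91  -4.48] F [ 0.7  0.4 -7.3] w 14.8 q6 0.87
mid [ 559.4 -242.1  145. ] slope mrad -20.2 yaw -0.0052 L 313.6 by 65.86 lat 0.7 h 24.5 n 342 norg 98.0 171.0
v mm/s since last 7.2
```

Call:
step_arm(offset=[[0,0,0.008],[0,0,0.003]], angular=[[0,0.001,0],[0,0.001,0]], fingers=[0.003,0.003])

```text
time_s: 7.5
tool_pos: [468.0, -240.8, 177.1]
tcp_rot: [-2.216, 0.001, 2.209]
force: [0.2, -0.6, -7.1]
width: 14.7
```

```bash
python3 look.py l2
```

```text
t 7.5 pos [ 467.97 -240.82  177.06] need turn(mrad) [-8.46  3.32 -4.46] F [ 0.2 -0.6 -7.1] w 14.7 q6 0.87
mid [ 560.6 -243.1  158.1] slope mrad -21.8 yaw -0.0013 L 313.2 by 64.68 lat 0.6 h 25.1 n 366 norg 95.0 167.0
v mm/s since last -4.7
```

View pics/l2.png

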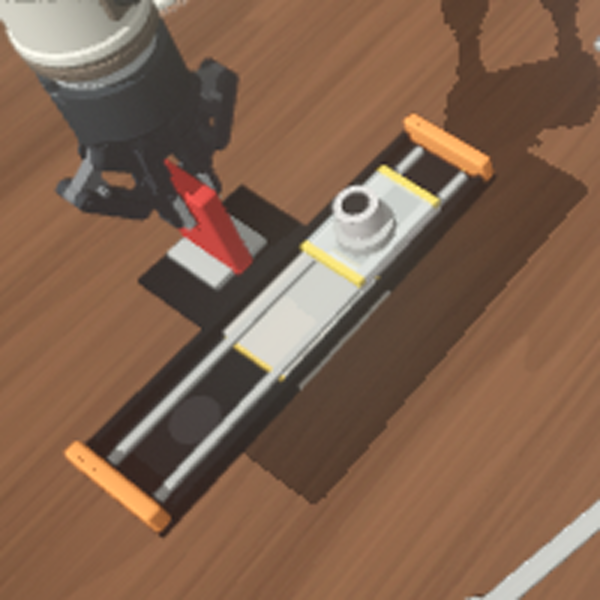

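```bash
sed -i 's/hz=rel\[...,2\]-slope\*along/hz=rel[...,2]-(slope+0.015)*along/; s/(hz>5)&(hz<45)/(hz>10)\&(hz<45)/' h.py; grep -n "hz" h.py; python3 - <<'E'
from h import *
for f in ('scene0','s3','s5'):
    g=np.load(f+'.npz');show(track(g['im'],g['d'],(550,-238,0)))
E
```

```text
41:    rel=X-mid; along=rel@u; hz=rel[...,2]-(slope+0.015)*along
43:    m=ok&(abs(along)<150)&(abs(lat)<35)&(hz>10)&(hz<45)
44:    return dict(a=a,b=b,mid=mid,slope=slope,yaw=yaw,by=along[m].mean(),blat=lat[m].mean(),bh=hz[m].mean(),n=m.sum(),L=np.linalg.norm(ax))
mid [ 560.  -241.1   22.8] slope mrad -31.5 yaw -0.0156 L 312.1 by 63.34 lat -1.2 h 26.5 n 264 norg 53.0 111.0
mid [ 556.9 -241.1   26.4] slope mrad -14.0 yaw -0.0144 L 315.6 by 64.34 lat 0.5 h 27.7 n 186 norg 134.0 185.0
mid [ 557.7 -241.5   26.9] slope mrad -12.0 yaw -0.012 L 315.5 by 65.09 lat -0.5 h 27.6 n 179 norg 161.0 175.0
```

Call:
step_arm(offset=[[0,0.001,0],[0,0.002,0],[0,0.003,0]], angular=[[-0.003,0,-0.001],[0,0,-0.001],[0,0,-0.001]], fingers=[0.003,0.003,0.003])

```text
time_s: 7.85
tool_pos: [467.1, -233.9, 175.6]
tcp_rot: [-2.212, 0.007, 2.21]
force: [-0.5, 0.6, -7.2]
width: 14.6
```

```bash
python3 look.py
```

```text
t 7.85 pos [ 467.13 -233.89  175.59] need turn(mrad) [-6.97  0.99 -1.  ] F [-0.5  0.6 -7.2] w 14.6 q6 0.88
mid [ 560.5 -236.3  156.8] slope mrad -21.8 yaw -0.0135 L 313.6 by 51.28 lat -1.2 h 26.1 n 308 norg 101.0 174.0
v mm/s since last -38.3
```

Call:
step_arm(offset=[[0,0.003,0],[0,0.003,0],[0,0.003,0]], angular=[[-0.003,0,0],[-0.001,0,0],[0,0,0]], fingers=[0.003,0.003,0.003])

```text
time_s: 8.2
tool_pos: [466.7, -223.0, 174.7]
tcp_rot: [-2.212, 0.009, 2.213]
force: [0.4, -0.3, -7.6]
width: 14.7
```

```bash
python3 look.py
```

```text
t 8.2 pos [ 466.69 -223.04  174.68] need turn(mrad) [-4.57 -0.36 -1.29] F [ 0.4 -0.3 -7.6] w 14.7 q6 0.9
mid [ 558.6 -225.3  156.7] slope mrad -19.5 yaw -0.0066 L 314.0 by 30.15 lat -0.4 h 26.9 n 278 norg 114.0 171.0
v mm/s since last -60.4
```

Call:
step_arm(offset=[[0,0.003,0],[0,0.003,0]], angular=[[-0.008,0,0],[-0.004,0,0]], fingers=[0.003,0.003])

```text
time_s: 8.45
tool_pos: [466.7, -216.2, 174.6]
tcp_rot: [-2.218, 0.023, 2.219]
force: [0.2, -0.1, -7.2]
width: 14.5
```

```bash
python3 look.py
```

```text
t 8.45 pos [ 466.67 -216.22  174.64] need turn(mrad) [ 7.57 -0.46 -1.25] F [ 0.2 -0.1 -7.2] w 14.5 q6 0.92
mid [ 558.5 -218.7  156.8] slope mrad -27.2 yaw -0.0052 L 314.7 by 16.28 lat -0.6 h 26.8 n 278 norg 117.0 175.0
v mm/s since last -55.5
```

Call:
step_arm(offset=[[0,0.003,0],[0,0.003,0],[0,0.003,0]], angular=[[0,0,0],[0,0,0],[0,0,0]], fingers=[0.003,0.003,0.003])

```text
time_s: 8.8
tool_pos: [466.7, -206.0, 174.7]
tcp_rot: [-2.219, 0.022, 2.219]
force: [-0.4, 0.1, -7.0]
width: 14.7
```

```bash
python3 look.py
```

```text
t 8.8 pos [ 466.71 -205.99  174.74] need turn(mrad) [ 7.32 -0.31 -1.56] F [-0.4  0.1 -7. ] w 14.7 q6 0.94
mid [ 558.6 -208.7  156.6] slope mrad -26.2 yaw 0.001 L 314.9 by 5.3 lat -0.1 h 26.8 n 281 norg 117.0 181.0
v mm/s since last -31.4
```

Call:
step_arm(offset=[[0,0.003,0],[0,0.003,0],[0,0.003,0]], angular=[[0,0,0],[0.005,0,0],[0,0,0]], fingers=[0.003,0.003,0.003])

```text
time_s: 9.15
tool_pos: [466.7, -196.0, 174.7]
tcp_rot: [-2.216, 0.015, 2.216]
force: [0.9, 1.0, -8.0]
width: 14.5
```

```bash
python3 look.py
```

```text
t 9.15 pos [ 466.69 -195.96  174.72] need turn(mrad) [ 1.43 -0.34 -1.6 ] F [ 0.9  1.  -8. ] w 14.5 q6 0.95
mid [ 559.1 -198.6  156.8] slope mrad -20.3 yaw -0.0093 L 314.9 by 4.02 lat -1.1 h 27.1 n 272 norg 125.0 179.0
v mm/s since last -3.6
```

Call:
step_arm(offset=[[0,0.003,0],[0,0.003,0],[0,0.003,0],[0,0.003,0]], angular=[[0.002,0,0],[0,0,0],[0,0,0],[0,0,0]], fingers=[0.003,0.003,0.003,0.003])

```text
time_s: 9.6
tool_pos: [466.7, -182.7, 174.7]
tcp_rot: [-2.214, 0.013, 2.215]
force: [0.4, 1.0, -6.5]
width: 14.8
```

```bash
python3 look.py
```

```text
t 9.6 pos [ 466.7  -182.66  174.71] need turn(mrad) [-1.07 -0.37 -1.61] F [ 0.4  1.  -6.5] w 14.8 q6 0.97
mid [ 558.3 -185.2  156.8] slope mrad -16.9 yaw -0.0043 L 315.3 by 6.5 lat -0.1 h 26.8 n 267 norg 115.0 170.0
v mm/s since last 5.5
```

Call:
step_arm(offset=[[0,0.004,0],[0,0.004,0],[0,0.004,0],[0,0.004,0],[0,0.004,0]], angular=[[0,0,0],[0,0,0],[0,0,0],[0,0,0],[0,0,0]], fingers=[0.003,0.003,0.003,0.003,0.003])

```text
time_s: 10.15
tool_pos: [466.7, -160.6, 174.7]
tcp_rot: [-2.214, 0.012, 2.215]
force: [0.7, 0.0, -6.5]
width: 14.9
```

```bash
python3 look.py l3
```

```text
t 10.15 pos [ 466.67 -160.58  174.71] need turn(mrad) [-1.55 -0.35 -1.64] F [ 0.7  0.  -6.5] w 14.9 q6 1.01
mid [ 558.6 -163.5  155.8] slope mrad -18.4 yaw -0.0026 L 315.0 by 1.83 lat -0.6 h 25.8 n 292 norg 115.0 164.0
v mm/s since last -8.5
```

View pics/l3.png

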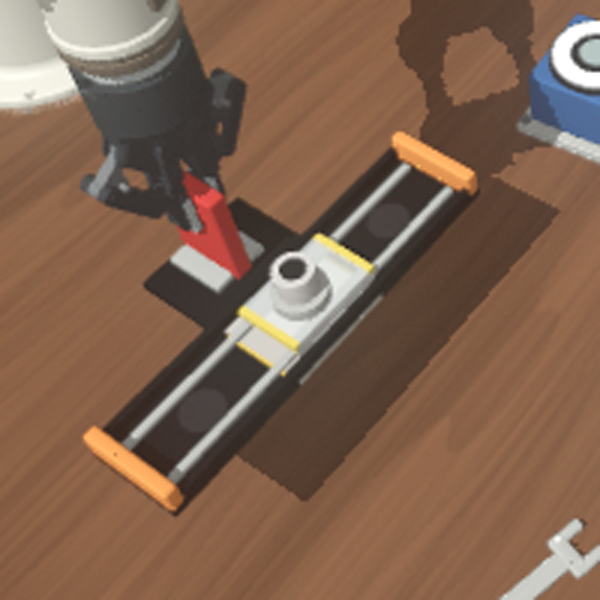

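Call:
step_arm(offset=[[0,0.004,0.001],[0,0.004,0.001],[0,0.004,0.001],[0,0.004,0.001],[0,0.004,0]], angular=[[-0.002,0,0],[0,0,0],[0,0,0],[0,0,0],[0,0,0]], fingers=[0.003,0.003,0.003,0.003,0.003])

```text
time_s: 10.7
tool_pos: [466.7, -138.5, 179.2]
tcp_rot: [-2.215, 0.014, 2.215]
force: [0.2, 0.5, -6.5]
width: 14.8
```

```bash
python3 look.py
```

```text
t 10.7 pos [ 466.74 -138.46  179.21] need turn(mrad) [ 0.19 -0.04 -1.78] F [ 0.2  0.5 -6.5] w 14.8 q6 1.05
mid [ 558.2 -141.8  159.8] slope mrad -17.8 yaw 0.0033 L 314.9 by -0.86 lat 0.3 h 25.6 n 300 norg 105.0 160.0
v mm/s since last -4.9
```

Call:
step_arm(offset=[[0,0.004,0],[0,0.004,0],[0,0.004,0],[0,0.004,0],[0,0.004,0],[0,0.004,0]], angular=[[0,0,0],[0,0,0],[0,0,0],[0,0,0],[0,0,0],[0,0,0]], fingers=[0.003,0.003,0.003,0.003,0.003,0.003])

```text
time_s: 11.35
tool_pos: [466.5, -111.9, 178.9]
tcp_rot: [-2.214, 0.013, 2.216]
force: [0.5, 0.4, -7.1]
width: 14.6
```

```bash
python3 look.py
```

```text
t 11.35 pos [ 466.51 -111.86  178.88] need turn(mrad) [-0.66 -0.59 -1.88] F [ 0.5  0.4 -7.1] w 14.6 q6 1.09
mid [ 557.7 -115.9  157.3] slope mrad -20.0 yaw 0.0109 L 314.1 by -0.09 lat 0.5 h 26.5 n 308 norg 88.0 131.0
v mm/s since last 1.2
```

Call:
step_arm(offset=[[0,0.004,0],[0,0.004,0],[0,0.004,0],[0,0.004,0],[0,0.004,0],[0,0.004,0],[0,0.004,0]], angular=[[0,0,0],[0,0,0],[0,0,0],[0,0,0],[0,0,0],[0,0,0],[0,0,0]], fingers=[0.003,0.003,0.003,0.003,0.003,0.003,0.003])

```text
time_s: 12.1
tool_pos: [466.5, -81.0, 178.9]
tcp_rot: [-2.214, 0.012, 2.215]
force: [-0.2, -0.7, -6.9]
width: 14.8
```

```bash
python3 look.py
```

```text
t 12.1 pos [466.47 -81.01 178.89] need turn(mrad) [-1.23 -0.56 -1.93] F [-0.2 -0.7 -6.9] w 14.8 q6 1.15
mid [556.3 -85.5 157.1] slope mrad -15.0 yaw 0.0073 L 314.2 by 1.64 lat 2.0 h 26.8 n 302 norg 82.0 119.0
v mm/s since last 2.3
```

Call:
step_arm(offset=[[0,0.004,0],[0,0.004,0],[0,0.004,0],[0,0.004,0],[0,0.004,0],[0,0.004,0],[0,0.004,0]], angular=[[0,0,0],[0,0,0],[0,0,0],[0,0,0],[0,0,0],[0,0,0],[0,0,0]], fingers=[0.003,0.003,0.003,0.003,0.003,0.003,0.003])

```text
time_s: 12.85
tool_pos: [466.5, -50.2, 178.9]
tcp_rot: [-2.214, 0.011, 2.215]
force: [0.3, -0.8, -6.9]
width: 14.6
```

```bash
python3 look.py l4
```

```text
t 12.85 pos [466.46 -50.18 178.92] need turn(mrad) [-1.8  -0.46 -1.96] F [ 0.3 -0.8 -6.9] w 14.6 q6 1.22
mid [555.6 -55.1 156.4] slope mrad -11.5 yaw 0.0037 L 314.8 by 1.41 lat 2.2 h 27.1 n 294 norg 84.0 111.0
v mm/s since last -0.3
```

View pics/l4.png

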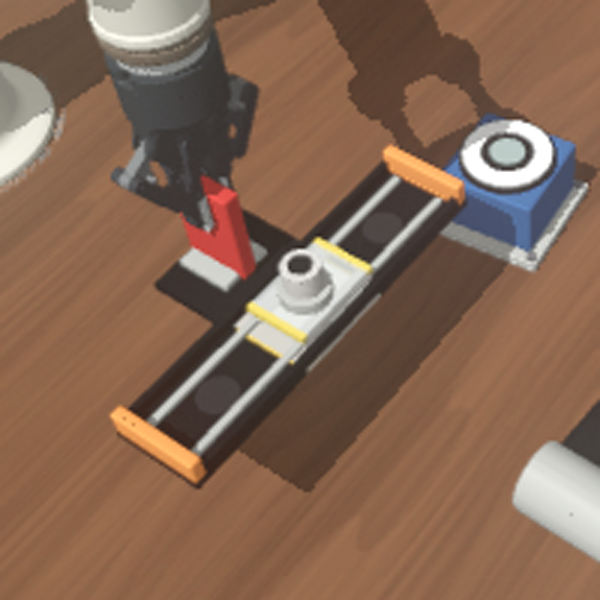

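Call:
step_arm(offset=[[0,0.004,0],[0,0.004,0],[0,0.004,0],[0,0.004,0],[0,0.004,0],[0,0.004,0],[0,0.004,0],[0,0.004,0]], angular=[[-0.001,0,0],[0,0,0],[0,0,0],[0,0,0],[0,0,0],[0,0,0],[0,0,0],[0,0,0]], fingers=[0.003,0.003,0.003,0.003,0.003,0.003,0.003,0.003])

```text
time_s: 13.7
tool_pos: [466.4, -14.9, 178.9]
tcp_rot: [-2.214, 0.012, 2.215]
force: [0.6, 0.0, -7.6]
width: 15.0
```

```bash
python3 look.py
```

```text
t 13.7 pos [466.41 -14.93 178.89] need turn(mrad) [-1.32 -0.51 -2.07] F [ 0.6  0.  -7.6] w 15.0 q6 1.29
mid [555.2 -20.5 155.4] slope mrad -7.0 yaw 0.0069 L 315.7 by -3.49 lat 3.0 h 27.3 n 295 norg 72.0 93.0
v mm/s since last -5.8
```

Call:
step_arm(offset=[[0,0.004,0],[0,0.004,0],[0,0.004,0],[0,0.004,0],[0,0.004,0],[0,0.004,0]], angular=[[-0.002,0,0],[0,0,0],[0,0,0],[0,0,0],[0,0,0],[0,0,0]], fingers=[0.003,0.003,0.003,0.003,0.003,0.003])

```text
time_s: 14.35
tool_pos: [466.4, 11.5, 178.9]
tcp_rot: [-2.215, 0.014, 2.216]
force: [0.5, 0.6, -6.6]
width: 15.1
```

```bash
python3 look.py
```

```text
t 14.35 pos [466.36  11.5  178.87] need turn(mrad) [ 0.27 -0.55 -2.04] F [ 0.5  0.6 -6.6] w 15.1 q6 1.35
mid [556.3   6.  154.9] slope mrad -5.2 yaw 0.0111 L 316.2 by -1.77 lat 1.1 h 27.4 n 291 norg 80.0 100.0
v mm/s since last 2.6
```

Call:
step_arm(offset=[[0,0.004,0],[0,0.004,0],[0,0.004,0],[0,0.004,0],[0,0.004,0],[0,0.004,0],[0,0.004,0]], angular=[[0.001,0,0],[0,0,0],[0,0,0],[0,0,0],[0,0,0],[0,0,0],[0,0,0]], fingers=[0.003,0.003,0.003,0.003,0.003,0.003,0.003])

```text
time_s: 15.1
tool_pos: [466.3, 42.3, 178.9]
tcp_rot: [-2.214, 0.012, 2.215]
force: [-0.5, -0.7, -7.3]
width: 14.9
```

```bash
python3 look.py
```

```text
t 15.1 pos [466.32  42.29 178.86] need turn(mrad) [-1.36 -0.52 -2.03] F [-0.5 -0.7 -7.3] w 14.9 q6 1.41
mid [556.6  36.5 154.4] slope mrad -0.9 yaw 0.0063 L 316.6 by -0.87 lat 0.8 h 27.9 n 275 norg 78.0 95.0
v mm/s since last 1.2
```

Call:
step_arm(offset=[[0,0.004,0],[0,0.004,0],[0,0.004,0],[0,0.004,0],[0,0.004,0],[0,0.004,0],[0,0.004,0]], angular=[[-0.001,0,0],[0,0,0],[0,0,0],[0,0,0],[0,0,0],[0,0,0],[0,0,0]], fingers=[0.003,0.003,0.003,0.003,0.003,0.003,0.003])

```text
time_s: 15.85
tool_pos: [466.3, 73.1, 178.9]
tcp_rot: [-2.214, 0.012, 2.216]
force: [-0.8, 0.2, -6.6]
width: 14.7
```

```bash
python3 look.py l5
```

```text
t 15.85 pos [466.28  73.13 178.85] need turn(mrad) [-0.84 -0.57 -2.05] F [-0.8  0.2 -6.6] w 14.7 q6 1.48
mid [557.3  67.3 154.4] slope mrad -0.6 yaw 0.0029 L 317.4 by -0.61 lat 0.3 h 27.4 n 273 norg 96.0 93.0
v mm/s since last 0.4
```

View pics/l5.png

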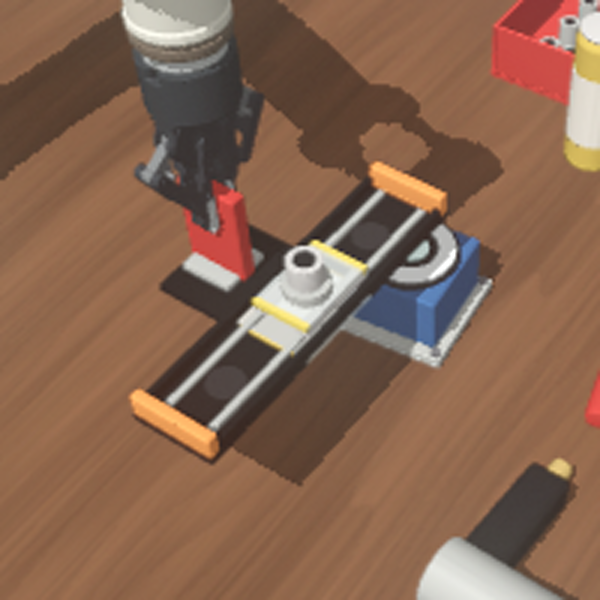

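Call:
step_arm(offset=[[0.001,0.004,0],[0.001,0.004,0],[0.001,0.004,0],[0.001,0.004,0],[0.001,0.004,0],[0.001,0.004,0],[0,0.004,0]], angular=[[0,0,0],[0,0,0],[0,0,0],[0,0,0],[0,0,0],[0,0,0],[0,0,0]], fingers=[0.003,0.003,0.003,0.003,0.003,0.003,0.003])

```text
time_s: 16.6
tool_pos: [472.9, 103.9, 178.8]
tcp_rot: [-2.214, 0.012, 2.215]
force: [0.3, 0.3, -6.5]
width: 14.7
```

```bash
python3 look.py; python3 - <<'E'
from h import *
im,d=manip.get_image('top');np.savez('t6.npz',im=im,d=d);cv2.imwrite('pics/t6.png',cv2.resize(im[170:270,160:320,::-1],None,fx=4.5,fy=4.5,interpolation=cv2.INTER_CUBIC))
E
```

```text
t 16.6 pos [472.91 103.93 178.81] need turn(mrad) [-1.4  -0.49 -2.  ] F [ 0.3  0.3 -6.5] w 14.7 q6 1.55
mid [562.8  98.  153.9] slope mrad 3.7 yaw 0.0006 L 317.7 by 1.6 lat 1.1 h 27.9 n 268 norg 94.0 97.0
v mm/s since last 2.9
```

View pics/t6.png

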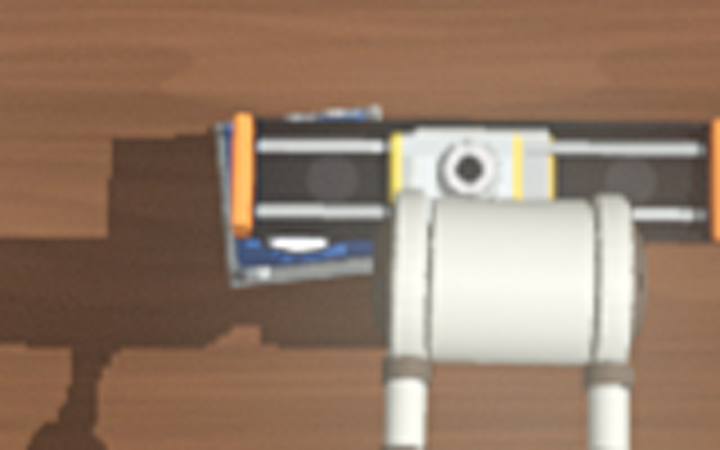

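```bash
python3 - <<'E'
from h import *
t=lambda a,b:(160+a/4.5-.4,170+b/4.5-.4)
for z in (150,155,160):
    a=rayz('top',*t(243,174),z);b=rayz('top',*t(721,179),z);print(z,a.round(1),b.round(1),((a+b)/2).round(1),np.linalg.norm(a-b).round(1))
X=cloud('top',np.load('t6.npz')['d'])
for p in [(243,150),(243,200),(243,220)]:
    u,v=t(*p);print(X[int(round(v)),int(round(u))].round(1))
# bearing along
a=rayz('top',*t(469,169),190);print('brg',a.round(1))
E
```

```text
150 [559.9 263.9 150. ] [555.3 -55.1 150. ] [557.6 104.4 150. ] 319.1
155 [559.4 263.5 155. ] [554.9 -54.4 155. ] [557.1 104.6 155. ] 317.9
160 [559.  263.1 160. ] [554.4 -53.6 160. ] [556.7 104.8 160. ] 316.8
[573.9 261.5 167.7]
[541.3 261.3 166.9]
[529.2 261.  169.8]
brg [558.8 114.5 190. ]
```

```bash
cat >> h.py <<'E'
def hole(im,r):
    # predicted hole pixel and dark blob near it -> along-tray position
    a,b=r['a'][:3],r['b'][:3];u=(a-b);u[2]=0;u/=np.linalg.norm(u)
    z=r['mid'][2]+30
    p=r['mid']+u*(r['by']+5);p=np.array([p[0]-7,p[1],z]);c=proj('scene',p)
    x0,y0=int(c[0])-9,int(c[1])-9
    g=cv2.cvtColor(im,cv2.COLOR_RGB2GRAY)[y0:y0+19,x0:x0+19]
    k=8;G=cv2.resize(g,None,fx=k,fy=k,interpolation=cv2.INTER_CUBIC)
    nc,lab,stt,ce=cv2.connectedComponentsWithStats((G<85).astype(np.uint8))
    best=None
    for i in range(1,nc):
        x,y,w,h,A=stt[i]
        if x>0 and y>0 and x+w<G.shape[1] and y+h<G.shape[0] and A>300:
            if best is None or A>stt[best,4]: best=i
    if best is None: return None
    px=(ce[best]+.5)/k-.5+[x0,y0]
    q=rayz('scene',px[0],px[1],z)
    return q,px,stt[best,4]/k/k
E
cat >> look.py <<'E'
hh=hole(im,r)
if hh:
    q=hh[0]; ty=g[1]+0.6; print("hole",q.round(1),hh[1].round(1),"area",round(hh[2],1),"BY(tool)",round(q[1]-ty,1))
E
python3 look.py
```

```text
t 16.7 pos [472.71 104.11 178.76] need turn(mrad) [-1.59 -0.68 -2.67] F [-1.  -0.  -7.5] w 14.6 q6 1.55
mid [562.9  98.3 153.9] slope mrad 4.6 yaw 0.0015 L 317.7 by 4.31 lat 0.7 h 27.8 n 268 norg 93.0 95.0
v mm/s since last 27.0
hole [552.5 123.3 183.9] [218.7 145.3] area 21.0 BY(tool) 18.6
```

```bash
sed -i "s/def hole(im,r):/def hole(im,r,zt):/; s/z=r\['mid'\]\[2\]+30/z=zt+16/" h.py; sed -i 's/hole(im,r)/hole(im,r,g[2])/' look.py
```

Call:
step_arm(offset=[[0,0.004,0],[0,0.004,0],[0,0.004,0],[0,0.004,0],[0,0.004,0],[0,0.004,0]], angular=[[0.001,0,0],[0,0,0],[0,0,0],[0,0,0],[0,0,0],[0,0,0]], fingers=[0.003,0.003,0.003,0.003,0.003,0.003])

```text
time_s: 17.35
tool_pos: [472.6, 129.2, 178.7]
tcp_rot: [-2.213, 0.011, 2.215]
force: [1.1, 0.3, -7.6]
width: 14.6
```

```bash
python3 look.py l7
```

```text
t 17.35 pos [472.64 129.19 178.75] need turn(mrad) [-2.24 -0.74 -1.42] F [ 1.1  0.3 -7.6] w 14.6 q6 1.6
mid [563.6 123.3 154.1] slope mrad 1.3 yaw 0.0022 L 317.8 by 3.57 lat -0.0 h 27.5 n 255 norg 91.0 92.0
v mm/s since last -1.1
hole [559.3 139.9 194.7] [224.5 139.4] area 19.3 BY(tool) 10.1
```

View pics/l7.png

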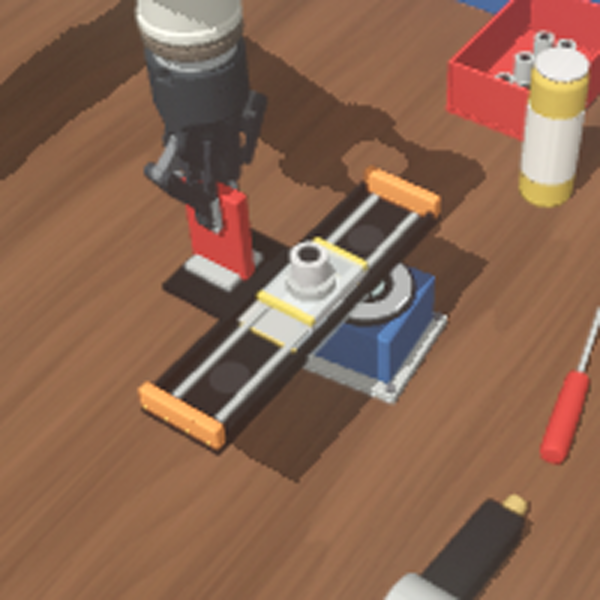

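Call:
step_arm(offset=[[0,0.004,0],[0,0.004,0],[0,0.004,0],[0,0.004,0],[0,0.004,0],[0,0.004,0]], angular=[[0,0,0],[0,0,0],[0,0,0],[0,0,0],[0,0,0],[0,0,0]], fingers=[0.003,0.003,0.003,0.003,0.003,0.003])

```text
time_s: 18.0
tool_pos: [472.5, 155.8, 178.7]
tcp_rot: [-2.213, 0.011, 2.215]
force: [0.4, -0.0, -7.7]
width: 15.0
```

```bash
python3 look.py
```

```text
t 18.0 pos [472.54 155.75 178.69] need turn(mrad) [-2.88 -0.89 -1.6 ] F [ 0.4 -0.  -7.7] w 15.0 q6 1.66
mid [562.1 149.7 153.9] slope mrad 3.0 yaw -0.0011 L 317.9 by -1.39 lat 0.8 h 27.1 n 255 norg 93.0 94.0
v mm/s since last -7.6
hole [559.1 162.1 194.7] [229.4 134.2] area 18.1 BY(tool) 5.8
```

Call:
step_arm(offset=[[0,0.003,0],[0,0.003,0],[0,0.003,0],[0,0.003,0],[0,0.003,0]], angular=[[-0.001,0,0],[0,0,0],[0,0,0],[0,0,0],[0,0,0]], fingers=[0.003,0.003,0.003,0.003,0.003])

```text
time_s: 18.55
tool_pos: [472.5, 172.4, 178.7]
tcp_rot: [-2.213, 0.011, 2.215]
force: [0.2, 0.0, -7.2]
width: 14.7
```

```bash
python3 look.py
```

```text
t 18.55 pos [472.53 172.43 178.68] need turn(mrad) [-2.29 -0.86 -1.64] F [ 0.2  0.  -7.2] w 14.7 q6 1.69
mid [560.6 166.5 153.7] slope mrad 4.1 yaw -0.0 L 317.8 by -2.24 lat 2.9 h 27.3 n 246 norg 98.0 98.0
v mm/s since last -1.6
hole [558.8 177.7 194.7] [232.8 130.7] area 17.3 BY(tool) 4.7
```

Call:
step_arm(offset=[[0,0.0025,0],[0,0.002,0],[0,0.002,0],[0,0.002,0],[0,0.002,0]], angular=[[0,0,0],[0,0,0],[0,0,0],[0,0,0],[0,0,0]], fingers=[0.003,0.003,0.003,0.003,0.003])

```text
time_s: 19.1
tool_pos: [472.5, 184.1, 178.7]
tcp_rot: [-2.213, 0.011, 2.215]
force: [-0.7, 1.1, -5.9]
width: 14.6
```

```bash
python3 look.py
```

```text
t 19.1 pos [472.49 184.1  178.66] need turn(mrad) [-2.6  -0.94 -1.72] F [-0.7  1.1 -5.9] w 14.6 q6 1.71
mid [561.6 178.2 154.1] slope mrad 4.1 yaw 0.0091 L 317.8 by 0.66 lat 1.3 h 27.3 n 243 norg 85.0 92.0
v mm/s since last 5.3
hole [559.2 189.8 194.7] [235.5 128.1] area 17.6 BY(tool) 5.1
```

Call:
step_arm(offset=[[0,0.002,0],[0,0.002,0],[0,0.002,0],[0,0.002,0],[0,0.002,0],[0,0.002,0]], angular=[[0,0,0],[0,0,0],[0,0,0],[0,0,0],[0,0,0],[0,0,0]], fingers=[0.003,0.003,0.003,0.003,0.003,0.003])

```text
time_s: 19.75
tool_pos: [472.5, 197.3, 178.6]
tcp_rot: [-2.213, 0.011, 2.215]
force: [-0.5, 0.7, -6.9]
width: 14.9
```

```bash
python3 look.py
```

```text
t 19.75 pos [472.48 197.28 178.61] need turn(mrad) [-2.9  -0.99 -1.61] F [-0.5  0.7 -6.9] w 14.9 q6 1.74
mid [560.6 191.2 154. ] slope mrad 5.7 yaw 0.0055 L 317.7 by -5.83 lat 1.8 h 27.4 n 241 norg 97.0 100.0
v mm/s since last -10.0
hole [559.2 198.8 194.6] [237.5 126.1] area 17.3 BY(tool) 0.9
```

Call:
step_arm(offset=[[0,0.0015,0],[0,0.001,0],[0,0.001,0],[0,0.001,0],[0,0.001,0]], angular=[[-0.002,0,0],[0,0,0],[0,0,0],[0,0,0],[0,0,0]], fingers=[0.003,0.003,0.003,0.003,0.003])

```text
time_s: 20.3
tool_pos: [472.4, 203.5, 178.6]
tcp_rot: [-2.214, 0.012, 2.216]
force: [0.3, -0.1, -7.5]
width: 14.6
```

```bash
python3 look.py
```

```text
t 20.3 pos [472.45 203.53 178.63] need turn(mrad) [-1.   -1.   -1.78] F [ 0.3 -0.1 -7.5] w 14.6 q6 1.75
mid [560.7 197.3 153.8] slope mrad 4.7 yaw 0.004 L 318.0 by -3.65 lat 2.0 h 27.8 n 236 norg 88.0 100.0
v mm/s since last 4.0
hole [558.8 204.1 194.6] [238.5 124.9] area 16.5 BY(tool) -0.1
```

Call:
step_arm(offset=[[0,0.0015,0],[0,0.0015,0],[0,0.0015,0],[0,0.0015,0],[0,0.0015,0],[0,0.0015,0]], angular=[[0,0,0],[0,0,0],[0,0,0],[0,0,0],[0,0,0],[0,0,0]], fingers=[0.003,0.003,0.003,0.003,0.003,0.003])

```text
time_s: 20.95
tool_pos: [472.5, 213.3, 178.6]
tcp_rot: [-2.214, 0.012, 2.216]
force: [0.4, -0.3, -6.0]
width: 14.8
```

```bash
python3 look.py
```

```text
t 20.95 pos [472.48 213.35 178.63] need turn(mrad) [-1.2  -0.95 -1.64] F [ 0.4 -0.3 -6. ] w 14.8 q6 1.77
mid [560.2 207.4 153.8] slope mrad 5.8 yaw 0.0107 L 317.6 by -10.58 lat 2.3 h 28.0 n 236 norg 91.0 94.0
v mm/s since last -10.7
hole [558.7 210.5 194.6] [239.8 123.5] area 17.5 BY(tool) -3.5
```

Call:
step_arm(offset=[[0,0.001,0],[0,0.001,0],[0,0.001,0],[0,0.001,0],[0,0.001,0],[0,0.001,0]], angular=[[-0.001,0,0],[0,0,0],[0,0,0],[0,0,0],[0,0,0],[0,0,0]], fingers=[0.003,0.003,0.003,0.003,0.003,0.003])

```text
time_s: 21.6
tool_pos: [472.4, 220.0, 178.6]
tcp_rot: [-2.214, 0.013, 2.216]
force: [-0.8, -0.3, -7.7]
width: 14.8
```

```bash
python3 look.py
```

```text
t 21.6 pos [472.45 220.02 178.6 ] need turn(mrad) [-0.27 -1.04 -1.69] F [-0.8 -0.3 -7.7] w 14.8 q6 1.79
mid [559.9 214.  153.4] slope mrad 4.6 yaw 0.0 L 317.9 by -6.69 lat 2.8 h 28.3 n 227 norg 91.0 100.0
v mm/s since last 6.0
hole [558.8 217.7 194.6] [241.4 122. ] area 15.5 BY(tool) -2.9
```

Call:
step_arm(offset=[[0,0.001,0],[0,0.001,0],[0,0.001,0],[0,0.001,0],[0,0.001,0],[0,0.0005,0]], angular=[[0,0,0],[0,0,0],[0,0,0],[0,0,0],[0,0,0],[0,0,0]], fingers=[0.003,0.003,0.003,0.003,0.003,0.003])

```text
time_s: 22.25
tool_pos: [472.5, 226.1, 178.6]
tcp_rot: [-2.214, 0.013, 2.216]
force: [-0.1, -0.3, -7.3]
width: 14.8
```

```bash
python3 look.py l8
```

```text
t 22.25 pos [472.46 226.14 178.59] need turn(mrad) [-0.44 -1.   -1.76] F [-0.1 -0.3 -7.3] w 14.8 q6 1.8
mid [560.  220.  153.9] slope mrad 3.3 yaw 0.01 L 318.0 by -5.92 lat 3.0 h 27.7 n 233 norg 84.0 98.0
v mm/s since last 1.2
hole [558.8 224.8 194.6] [242.9 120.5] area 16.7 BY(tool) -1.9
```

View pics/l8.png

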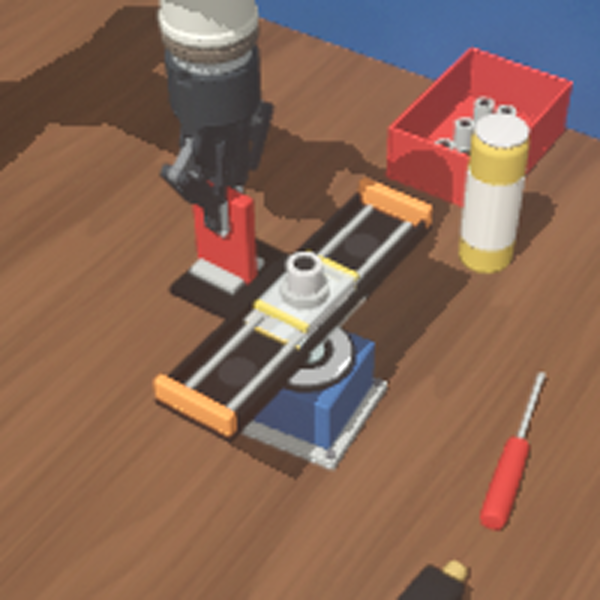

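Call:
step_arm(offset=[[0,0.0005,0],[0,0,0],[0,0,0],[0,0,0],[0,0,0]], angular=[[0.001,0,0],[0,0,0],[0,0,0],[0,0,0],[0,0,0]], fingers=[0.003,0.003,0.003,0.003,0.003])

```text
time_s: 22.8
tool_pos: [472.4, 226.6, 178.6]
tcp_rot: [-2.213, 0.012, 2.216]
force: [-0.7, 0.1, -6.8]
width: 14.9
```

```bash
python3 look.py; python3 - <<'E'
from h import *
im,d=manip.get_image('top');np.savez('t9.npz',im=im,d=d);cv2.imwrite('pics/t9.png',cv2.resize(im[160:260,140:300,::-1],None,fx=4.5,fy=4.5,interpolation=cv2.INTER_CUBIC))
E
```

```text
t 22.8 pos [472.41 226.65 178.59] need turn(mrad) [-1.46 -1.09 -1.7 ] F [-0.7  0.1 -6.8] w 14.9 q6 1.8
mid [558.6 220.7 153.7] slope mrad 4.7 yaw 0.0076 L 318.0 by -4.21 lat 4.0 h 27.3 n 231 norg 89.0 96.0
v mm/s since last 3.1
hole [558.9 228.7 194.6] [243.7 119.6] area 16.1 BY(tool) 1.5
```

View pics/t9.png

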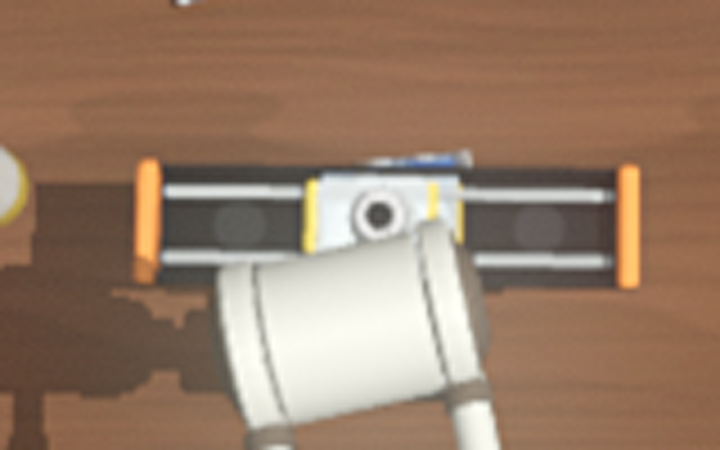

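```bash
python3 - <<'E'
from h import *
t=lambda a,b:(140+a/4.5-.4,160+b/4.5-.4)
for z in (155,162):
    a=rayz('top',*t(149,220),z);b=rayz('top',*t(629,226),z);print(z,a.round(1),b.round(1),((a+b)/2).round(1),np.linalg.norm(a-b).round(1))
print('brg',rayz('top',*t(379,215),195).round(1))
E
```

```text
155 [559.2 385.3 155. ] [554.   66.9 155. ] [556.6 226.1 155. ] 318.4
162 [558.6 384.1 162. ] [553.4  67.4 162. ] [556.  225.8 162. ] 316.8
brg [558.1 230.8 195. ]
```

Call:
step_arm(offset=[[0,0,0],[0,0,0],[0,0,0],[0,0,0]], angular=[[0,0,0],[0,0,0],[0,0,0],[0,0,0]], fingers=[0.003,0.003,0.003,0.003])

```text
time_s: 23.3
tool_pos: [472.4, 226.6, 178.6]
tcp_rot: [-2.213, 0.012, 2.216]
force: [-0.4, -0.7, -7.5]
width: 14.7
```

```bash
python3 look.py
```

```text
t 23.3 pos [472.42 226.6  178.57] need turn(mrad) [-1.35 -1.08 -1.73] F [-0.4 -0.7 -7.5] w 14.7 q6 1.8
mid [560.3 220.6 154. ] slope mrad 5.1 yaw 0.0056 L 318.1 by -5.88 lat 2.3 h 27.2 n 235 norg 87.0 98.0
v mm/s since last -3.4
hole [558.9 228.8 194.6] [243.8 119.6] area 16.1 BY(tool) 1.6
```

Call:
step_arm(offset=[[0,0,0],[0,0,0],[0,0,0],[0,0,0],[0,0,0],[0,0,0],[0,0,0],[0,0,0]], angular=[[0,0,0],[0,0,0],[0,0,0],[0,0,0],[0,0,0],[0,0,0],[0,0,0],[0,0,0]], fingers=[0.003,0.003,0.003,0.003,0.003,0.003,0.003,0.003])

```text
time_s: 24.15
tool_pos: [472.4, 226.6, 178.6]
tcp_rot: [-2.213, 0.012, 2.216]
force: [-0.3, 0.2, -6.7]
width: 14.8
```

```bash
python3 look.py
```

```text
t 24.15 pos [472.42 226.62 178.57] need turn(mrad) [-1.41 -1.1  -1.69] F [-0.3  0.2 -6.7] w 14.8 q6 1.8
mid [559.  220.8 153.3] slope mrad 5.6 yaw 0.0081 L 318.0 by -2.9 lat 3.6 h 28.1 n 236 norg 88.0 97.0
v mm/s since last 3.5
hole [558.9 228.  194.6] [243.6 119.8] area 16.0 BY(tool) 0.8
```

Call:
step_arm(offset=[[0,0,0],[0,0,0],[0,0,0],[0,0,0],[0,0,0],[0,0,0],[0,0,0],[0,0,0],[0,0,0],[0,0,0]], angular=[[0,0,0],[0,0,0],[0,0,0],[0,0,0],[0,0,0],[0,0,0],[0,0,0],[0,0,0],[0,0,0],[0,0,0]], fingers=[0.003,0.003,0.003,0.003,0.003,0.003,0.003,0.003,0.003,0.003])

```text
time_s: 25.2
tool_pos: [472.4, 226.6, 178.6]
tcp_rot: [-2.213, 0.012, 2.216]
force: [0.5, -0.4, -6.5]
width: 15.0
```

```bash
python3 look.py
```

```text
t 25.2 pos [472.43 226.61 178.57] need turn(mrad) [-1.43 -1.09 -1.63] F [ 0.5 -0.4 -6.5] w 15.0 q6 1.8
mid [561.  220.8 153.7] slope mrad 5.1 yaw 0.0069 L 318.0 by -4.41 lat 2.2 h 27.5 n 232 norg 86.0 94.0
v mm/s since last -1.4
hole [558.8 226.3 194.6] [243.2 120.1] area 15.7 BY(tool) -0.9
```

Call:
step_arm(offset=[[0,0,0],[0,0,0],[0,0,0],[0,0,0],[0,0,0],[0,0,0],[0,0,0],[0,0,0],[0,0,0],[0,0,0]], angular=[[-0.0005,0,0],[0,0,0],[0,0,0],[0,0,0],[0,0,0],[0,0,0],[0,0,0],[0,0,0],[0,0,0],[0,0,0]], fingers=[0.003,0.003,0.003,0.003,0.003,0.003,0.003,0.003,0.003,0.003])

```text
time_s: 26.25
tool_pos: [472.4, 226.6, 178.6]
tcp_rot: [-2.214, 0.013, 2.216]
force: [0.4, 0.6, -6.7]
width: 14.7
```

```bash
python3 look.py
```

```text
t 26.25 pos [472.43 226.64 178.59] need turn(mrad) [-0.9  -1.05 -1.68] F [ 0.4  0.6 -6.7] w 14.7 q6 1.8
mid [559.6 220.8 153.4] slope mrad 5.1 yaw 0.005 L 318.1 by -8.11 lat 3.5 h 27.8 n 241 norg 85.0 101.0
v mm/s since last -3.5
hole [558.7 225.9 194.6] [243.1 120.2] area 16.4 BY(tool) -1.3
```

Nearly still at about −1 mm. I'll keep holding.

Call:
step_arm(offset=[[0,0,0],[0,0,0],[0,0,0],[0,0,0],[0,0,0],[0,0,0],[0,0,0],[0,0,0],[0,0,0],[0,0,0],[0,0,0],[0,0,0]], angular=[[0,0,0],[0,0,0],[0,0,0],[0,0,0],[0,0,0],[0,0,0],[0,0,0],[0,0,0],[0,0,0],[0,0,0],[0,0,0],[0,0,0]], fingers=[0.003,0.003,0.003,0.003,0.003,0.003,0.003,0.003,0.003,0.003,0.003,0.003])

```text
time_s: 27.5
tool_pos: [472.4, 226.6, 178.6]
tcp_rot: [-2.214, 0.013, 2.216]
force: [-0.5, -0.1, -6.5]
width: 14.8
```

```bash
python3 look.py
```

```text
t 27.5 pos [472.44 226.62 178.57] need turn(mrad) [-0.92 -1.06 -1.68] F [-0.5 -0.1 -6.5] w 14.8 q6 1.8
mid [560.  220.6 153.8] slope mrad 7.4 yaw 0.0128 L 317.6 by -7.75 lat 3.0 h 27.5 n 238 norg 86.0 100.0
v mm/s since last 0.3
hole [558.7 225.9 194.6] [243.1 120.2] area 16.4 BY(tool) -1.3
```

Call:
step_arm(offset=[[0,0,0],[0,0,0],[0,0,0],[0,0,0],[0,0,0],[0,0,0],[0,0,0],[0,0,0],[0,0,0],[0,0,0],[0,0,0],[0,0,0]], angular=[[0,0,0],[0,0,0],[0,0,0],[0,0,0],[0,0,0],[0,0,0],[0,0,0],[0,0,0],[0,0,0],[0,0,0],[0,0,0],[0,0,0]], fingers=[0.003,0.003,0.003,0.003,0.003,0.003,0.003,0.003,0.003,0.003,0.003,0.003])

```text
time_s: 28.75
tool_pos: [472.5, 226.6, 178.6]
tcp_rot: [-2.214, 0.013, 2.216]
force: [-0.1, 0.1, -6.1]
width: 14.7
```

```bash
python3 look.py l9
```

```text
t 28.75 pos [472.47 226.63 178.61] need turn(mrad) [-0.93 -0.98 -1.66] F [-0.1  0.1 -6.1] w 14.7 q6 1.8
mid [559.4 220.6 153.5] slope mrad 6.4 yaw 0.0093 L 317.8 by -5.44 lat 3.6 h 28.1 n 235 norg 87.0 103.0
v mm/s since last 1.8
hole [558.7 225.9 194.6] [243.1 120.2] area 16.3 BY(tool) -1.3
```

View pics/l9.png

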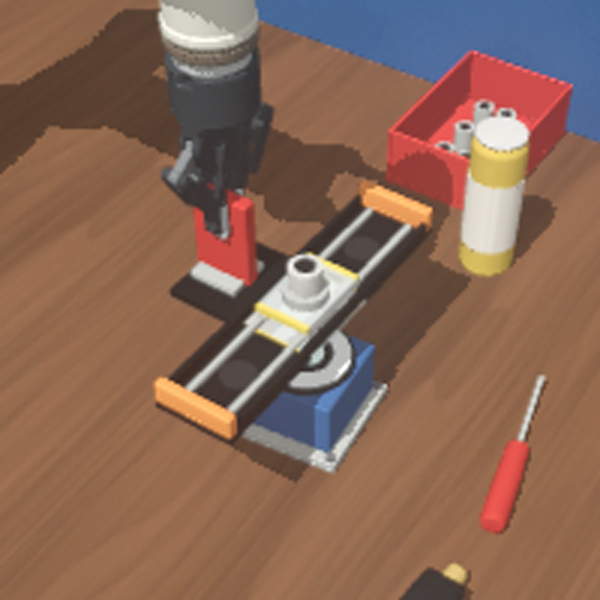

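Call:
step_arm(offset=[[0,0,0],[0,0,0],[0,0,0],[0,0,0],[0,0,0],[0,0,0],[0,0,0],[0,0,0],[0,0,0],[0,0,0],[0,0,0],[0,0,0]], angular=[[0,0,0],[0,0,0],[0,0,0],[0,0,0],[0,0,0],[0,0,0],[0,0,0],[0,0,0],[0,0,0],[0,0,0],[0,0,0],[0,0,0]], fingers=[0.003,0.003,0.003,0.003,0.003,0.003,0.003,0.003,0.003,0.003,0.003,0.003])

```text
time_s: 30.0
tool_pos: [472.4, 226.6, 178.6]
tcp_rot: [-2.214, 0.013, 2.216]
force: [0.4, -0.1, -6.7]
width: 15.1
```

```bash
python3 look.py; python3 -c "
from cell import manip
print(manip.finish_job())"
```

```text
t 30.0 pos [472.45 226.63 178.58] need turn(mrad) [-0.92 -1.04 -1.67] F [ 0.4 -0.1 -6.7] w 15.1 q6 1.8
mid [559.6 220.6 153.6] slope mrad 7.0 yaw 0.0083 L 317.6 by -4.67 lat 3.6 h 27.9 n 233 norg 86.0 100.0
v mm/s since last 0.6
hole [558.7 225.9 194.6] [243.1 120.2] area 16.4 BY(tool) -1.3
the job is handed in; nothing more can be done
None
```

I gripped the tray by its red plate and lifted it. I then carried it about 0.47 m to the lens, making small roll corrections from camera looks to keep the shuttle centred. After that I held it still over the lens for about 7 s and handed the job in at 30 s, still gripped. The hand-in gives no verdict.

**Last checks:**
- **Window:** about 2 mm from the lens horizontally, by the top camera.
- **Height:** underside about 50 mm above the lens, by how far the tool rose since the grasp.
- **Bearing:** upright and about 1 mm from the window's middle. It did not move over the last 3.7 s.
- **Tool tilt:** within about 2 mrad of what it was at the grasp.
- **Wrist load:** steady at about 6.7 N, so the tray was resting on nothing.

**What disagreed:**
- **Fingertip height:** the camera showed the open fingertips about 39 mm higher than the reported tool position implied. I grasped by what the camera showed.
- **Scene-camera tracking:** my slope and bearing readings from the scene camera's depth picked up errors that grew with viewing angle, up to about 20 mrad and 8 mm. At the end I relied on the tool tilt and on the hole in the top of the bearing. Its position agreed with the top camera within about 2 mm.
- **Underside height:** scene-camera depth put the underside about 10 mm lower, roughly 42 mm above the lens. Both figures are inside the allowed range.

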